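# Turn pressed covers on the chute and load the wash tray

### The arm

A 7-joint arm with a two-finger parallel gripper is mounted at the origin on a cart in front of the work surface, level with it; the furniture and walls round the work are solid. World frame = base frame: x ahead of the robot, y to its left, z up, the work surface at z = 0. Lengths are in mm, angles in rad, forces in N, time in s.
With the tool pointing down it reaches from about 375 to 925 mm from the base axis. Payload 3.1 kg.
Tool frame: the origin (TCP) lies at the very end of the fingers, on their centre line; the grasp point (between the pads) lies 19 mm behind it; z points along the fingers, y is the line along which they close (so a half turn about z gives the same grasp; the last joint's range is limited). The gripper opens to 85 mm and grips with 20 to 120 N. Pads are 22 mm wide; open, the fingers measure 114 mm over their backs; the gripper's body (76 mm by 85 mm) begins 54 mm behind the grasp point. The pads swing forward as they close: fully open they stand 13 mm farther back than shut.
Start: joints at [-1.371, 0.383, 0.044, 1.598, -0.018, 1.161, -0.05], TCP at [190.699, 621.399, 231.269] pointing down, gripper open.
Joint ranges: [-2.61, 2.61], [-0.41, 2.15], [-1.48, 1.57], [0, 2.5], [-1.57, 4.71], [0.05, 1.97], [-2.85, 2.85]. Speed limits (rad/s): [2.79, 2.79, 3.14, 3.14, 3.14, 3.14, 3.14].

### API

Orientations are given as a rotation vector (axis times angle).
In Python, from plant import manip, snapshot, camera_model, regions_of, tip_of gives the robot as it stands.
- The arm moves only by the shell command python3 -m inch 'ROWS' [OPENING] [FORCE]. ROWS is JSON, a list that holds one entry, the list of rows, each a list of 6 numbers: the shift along the tool's x, y, z in mm, then the turn, a rotation vector about the tool's x, y, z in rad. In form: [[[dx, dy, dz, ax, ay, az], ...]]. A call has 1 to 5 rows; each row is the pose to reach, as a shift and turn from the pose commanded when the call began, along the tool's axes at that moment; what a row does not reach only later rows make up. A row lasts 1/12 s, in which the tool goes at most 41.7 mm and 7.16 degrees, less where a joint would pass 70% of its speed; a pose out of reach is approached as far as the arm can. A call with a gripper value outside its range is refused whole. OPENING is the opening, from 0 (shut) to 1 (fully open), set as the call begins (- or left out, the last holds). The fingers move at their own pace and stop on an object; FORCE is the grip in N (left out, the last holds). Time passes only in rows, so rows that repeat a pose let the fingers close. It gives the time, the measured TCP pose, the force, the opening and the grip force at its end, in the units of the state.
- manip.read_state(): the state, without advancing time (a new reading comes with each control period).
- snapshot(name): name is "scene" or "top" or "wrist"; returns the picture (420x560x3 uint8, red, green, blue); there is no depth.
- camera_model(name): a dict with "mtx" (3x3 intrinsics, pixels), "k1" (the pictures are not rectified: a ray, as slopes to the right and down, at radius r is drawn at 1 + k1 r^2 times it, then the intrinsics apply), "R" (3x3) and "t" (3): a world point X has camera coordinates R X + t; the wrist camera has in their place "mount" (4x4, takes a point from camera to tool coordinates, whose origin is the TCP and whose axes are the flange's). Camera axes: x right, y down, z forward; pixel columns grow to the right and rows downward; lengths in mm; the calibration is good to about 2 mm. A picture is of the moment at which its call begins: read the wrist's pose just before it. camera_model takes no time and is no camera call.
- manip.job_done(): hands the job in; it is judged then, once.
Trained networks look in the newest picture that a camera, given by its name, has taken for a name from the list of things; names that differ only in an ending like _2 or _b are one class to them, and where a whole thing is asked for, a point or a joint stands for the part that bears it (a point fixed in the world has none). Each returns a list of dicts, best first, with "p" (0 to 1); they miss things now and then, are a little off and sometimes report something else, mostly with a low value. They report only what shows in the picture. A call takes as long as a camera call. They do not tell look-alikes from the thing itself.
- regions_of(camera, label): "pixels" (420x560 bool, what is visible of it) and "rect" ([centre column, centre row, width, height] in pixels, round what is visible of it).
- tip_of(camera, label): "position" ([column, row] in pixels: a listed point, or the origin of a listed thing).
The state is a dict: "clock": time; "q": joint angles; "joint_vel": joint speeds; "tau": joint torques, N m; "eef_pos": TCP position; "orientation": TCP orientation; "contact_force": force on the tool from outside, world axes, zero at the start; "ft_torque": the same for the moment, N m; "finger_gap": finger opening in mm; "grip_force": force on a finger pad.
Only numpy, scipy, OpenCV 4.12 (cv2) and the standard library are available. Lean on these libraries where they do the work, as an engineer would, in place of code of your own. Each camera call takes 0.05 s, during which the arm holds its last target. There are 200 camera calls.

### The job

Load the wash tray for the degreaser: send each pressed steel cover, which lies open side up, over the turn-over chute so that it turns onto its open side by itself (do not turn covers over in the gripper), and lay the turned covers flat in the wider bay, open side down so that they drain. When all the covers are in, tip the tilting tray by its bar to pour the sleeves into the narrower bay, and swing it back down level. Leave the tape measure, the marker and the pliers alone.

Things in the scene. Friction and masses are not known exactly. Their poses are not given: they have to be found in the camera images.
- cover_0: pressed steel cover, shallow pan 70 (x) x 50 (y) x 12 (z) mm, 3 mm walls, 70 g; origin at the centre of the outside of its closed face, z out of the open side. Starts flat on the plywood board, open side up (z up); turned over, z points down and the origin is 12 mm above what it lies on. Three or four covers, all alike (an absent one reads None throughout)
- cover_1: another such cover, the same size and axes
- cover_2: another such cover, the same size and axes
- cover_3: another such cover, the same size and axes
- chute: fixed turn-over chute of slippery polished steel, origin on the table under the edge of the loading ledge, x = the way a cover first slides (roughly away from the robot). From the ledge edge a 50 mm ramp goes down at 55 degrees toward +x; under it a second ramp (42 degrees) runs back to the catch pan at -x. 62 mm channel between clear side panels, x -6 to 116 mm, tops 16 mm below the ledge
- chute_ledge (a point): middle of the edge of the level loading ledge, on its top, 170 mm up; the ledge is 44 mm wide, x -30 to 0. A cover set on it with its length along x and its middle 8 to 14 mm past the edge tips off when let go, turns over where the ramps meet and is in the pan in about 1.5 s. Back plate at x 110, 20 mm higher than the ledge; axes as the chute's
- chute_pan (a point): middle of the catch pan's floor, 6 mm above the table, 100 mm on the robot's side of the ledge edge; flat plate, x -66 to +70 from here, 104 mm wide, open at the sides, a lip 14 mm above the table at the front; a cover comes to rest on it at or near the lip; axes as the chute's
- wash_tray: fixed aluminium tray 200 (x) x 272 (y) x 42 (z) mm, 4 mm walls and floor, origin under its centre; a cross wall 39 mm high at y +40 mm parts it into the wider cover bay (at -y) and the narrower sleeve bay (at +y)
- cover_bay (a point): centre of the cover bay's floor (inside 192 x 170 mm), 4 mm above the table, axes as the tray's
- sleeve_bay (a point): centre of the sleeve bay's floor (inside 192 x 90 mm), 4 mm above the table, axes as the tray's
- tilt (a joint): angle of the tilting sleeve tray, rad: 0 level, growing to 1.25 as its bar end is lifted and it pours; stiff hinge, it stays where it is left (about 6 N at the bar, up or down)
- tilt_hinge (a point): middle of the tilting tray's axle, 65 mm above the table; axle along x, the tray reaches from it toward +y (bar end) and pours over its open end toward -y, into the sleeve bay. Tray 114 mm wide with 34 mm walls; sleeves slide out by about 0.9 rad
- tilt_bar (a point): middle of the steel grip bar at the tray's end: 12 mm thick, along x, 80 mm between its side arms, 43 mm clear of the tray's end wall; when level it is 150 mm from the axle toward +y and 24 mm above it. It turns about the axle with the tray and can turn between the finger pads
- sleeve_0: turned steel sleeve, 22 mm diameter, 46 mm long, 62 g, origin at the centre of one end, z along it; starts standing in the tilting tray. Two to four sleeves, all alike, are there (an absent one reads None throughout)
- sleeve_1: another such sleeve
- sleeve_2: another such sleeve
- sleeve_3: another such sleeve
- tape_measure: yellow tape measure on the table, bystander, 71 x 96 x 37 mm, origin under its centre
- marker: marker pen on the table, bystander, 133 mm, origin under its centre
- pliers: pliers on the table, bystander, 153 mm, origin under their centre
- board: fixed plywood board 270 (x) x 440 (y) x 12 mm with a bead 6 mm wide and 4 mm high along its edges, laid as a shelf over the two blue crates (150 mm high, near walls at about x 0.58); origin under its centre, top about 164 mm above the table
There are look-alikes about, which are no part of the job. What is shaped like the sleeve_2 but orange or yellow is not meant.

How it is judged (in metres and radians):
On the way, in this order (a step that is already met when the one before it is completed fails the run):
1. a cover has come out of the chute turned over: it lies open side down in the catch pan, not held (((x of cover_0 in the frame of chute_pan between -0.08 and 0.08 m and y of cover_0 in the frame of chute_pan between -0.07 and 0.07 m and z of cover_0 in the frame of chute_pan below 0.03 m and angle between cover_0's own z axis and vertical above 2.7 rad and contact force between the fingers and cover_0 below 0.1 N) or (x of cover_1 in the frame of chute_pan between -0.08 and 0.08 m and y of cover_1 in the frame of chute_pan between -0.07 and 0.07 m and z of cover_1 in the frame of chute_pan below 0.03 m and angle between cover_1's own z axis and vertical above 2.7 rad and contact force between the fingers and cover_1 below 0.1 N) or (x of cover_2 in the frame of chute_pan between -0.08 and 0.08 m and y of cover_2 in the frame of chute_pan between -0.07 and 0.07 m and z of cover_2 in the frame of chute_pan below 0.03 m and angle between cover_2's own z axis and vertical above 2.7 rad and contact force between the fingers and cover_2 below 0.1 N) or (x of cover_3 in the frame of chute_pan between -0.08 and 0.08 m and y of cover_3 in the frame of chute_pan between -0.07 and 0.07 m and z of cover_3 in the frame of chute_pan below 0.03 m and angle between cover_3's own z axis and vertical above 2.7 rad and contact force between the fingers and cover_3 below 0.1 N))), for 0.2 s.
2. all the covers lie in the wider bay of the wash tray, open side down, let go (x of cover_0 in the frame of cover_bay between -0.096 and 0.096 m and y of cover_0 in the frame of cover_bay between -0.085 and 0.085 m and z of each of cover_0, cover_1, cover_2, cover_3 in the frame of cover_bay below 0.03 m and angle between each of cover_0, cover_1, cover_2, cover_3's own z axis and vertical above 2.84 rad and contact force between the fingers and cover_0 below 0.1 N and x of cover_1 in the frame of cover_bay between -0.096 and 0.096 m and y of cover_1 in the frame of cover_bay between -0.085 and 0.085 m and contact force between the fingers and cover_1 below 0.1 N and x of cover_2 in the frame of cover_bay between -0.096 and 0.096 m and y of cover_2 in the frame of cover_bay between -0.085 and 0.085 m and contact force between the fingers and cover_2 below 0.1 N and x of cover_3 in the frame of cover_bay between -0.096 and 0.096 m and y of cover_3 in the frame of cover_bay between -0.085 and 0.085 m and contact force between the fingers and cover_3 below 0.1 N), for 0.2 s.
3. the tilting tray is tipped up by more than 0.9 rad and all the sleeves are in the narrower bay (value of joint tilt above 0.9 rad and x of sleeve_0 in the frame of sleeve_bay between -0.096 and 0.096 m and y of sleeve_0 in the frame of sleeve_bay between -0.045 and 0.045 m and z of each of sleeve_0, sleeve_1, sleeve_2, sleeve_3 in the frame of sleeve_bay below 0.055 m and x of sleeve_1 in the frame of sleeve_bay between -0.096 and 0.096 m and y of sleeve_1 in the frame of sleeve_bay between -0.045 and 0.045 m and x of sleeve_2 in the frame of sleeve_bay between -0.096 and 0.096 m and y of sleeve_2 in the frame of sleeve_bay between -0.045 and 0.045 m and x of sleeve_3 in the frame of sleeve_bay between -0.096 and 0.096 m and y of sleeve_3 in the frame of sleeve_bay between -0.045 and 0.045 m), for 0.2 s.
At the end, for the whole second after the job is handed in: Every cover lies at rest inside the wider bay of the wash tray, open side down within 0.3 rad of flat (resting on another turned cover is allowed, up to 30 mm above the floor); every sleeve lies at rest inside the narrower bay; the tilting tray is back down within 0.12 rad of level (x of cover_0 in the frame of cover_bay between -0.096 and 0.096 m and y of cover_0 in the frame of cover_bay between -0.085 and 0.085 m and z of each of cover_0, cover_1, cover_2, cover_3 in the frame of cover_bay below 0.03 m and angle between each of cover_0, cover_1, cover_2, cover_3's own z axis and vertical above 2.84 rad and x of cover_1 in the frame of cover_bay between -0.096 and 0.096 m and y of cover_1 in the frame of cover_bay between -0.085 and 0.085 m and x of cover_2 in the frame of cover_bay between -0.096 and 0.096 m and y of cover_2 in the frame of cover_bay between -0.085 and 0.085 m and x of cover_3 in the frame of cover_bay between -0.096 and 0.096 m and y of cover_3 in the frame of cover_bay between -0.085 and 0.085 m and x of sleeve_0 in the frame of sleeve_bay between -0.096 and 0.096 m and y of sleeve_0 in the frame of sleeve_bay between -0.045 and 0.045 m and z of each of sleeve_0, sleeve_1, sleeve_2, sleeve_3 in the frame of sleeve_bay below 0.055 m and x of sleeve_1 in the frame of sleeve_bay between -0.096 and 0.096 m and y of sleeve_1 in the frame of sleeve_bay between -0.045 and 0.045 m and x of sleeve_2 in the frame of sleeve_bay between -0.096 and 0.096 m and y of sleeve_2 in the frame of sleeve_bay between -0.045 and 0.045 m and x of sleeve_3 in the frame of sleeve_bay between -0.096 and 0.096 m and y of sleeve_3 in the frame of sleeve_bay between -0.045 and 0.045 m and value of joint tilt below 0.12 rad and linear speed of each of cover_0, cover_1, cover_2, cover_3, sleeve_0, sleeve_1, sleeve_2, sleeve_3 below 0.02 m/s); the robot touches nothing.
It fails at once if a cover is turned over in the fingers (held by them on edge, away from the chute) ((contact force between the fingers and cover_0 above 2 N and angle between cover_0's own z axis and vertical between 1.1 and 2 rad and distance between cover_0 and chute above 0.25 m and height (world z) of cover_0 above 0.08 m) or (contact force between the fingers and cover_1 above 2 N and angle between cover_1's own z axis and vertical between 1.1 and 2 rad and distance between cover_1 and chute above 0.25 m and height (world z) of cover_1 above 0.08 m) or (contact force between the fingers and cover_2 above 2 N and angle between cover_2's own z axis and vertical between 1.1 and 2 rad and distance between cover_2 and chute above 0.25 m and height (world z) of cover_2 above 0.08 m) or (contact force between the fingers and cover_3 above 2 N and angle between cover_3's own z axis and vertical between 1.1 and 2 rad and distance between cover_3 and chute above 0.25 m and height (world z) of cover_3 above 0.08 m)).
It fails at once if a bystander (tape measure, marker, pliers) is moved more than 40 mm (distance of any of tape_measure, marker, pliers from where it was at the start of the episode above 0.04 m).
Of sleeve_0, sleeve_1, sleeve_2, sleeve_3 only 2 to 4 are there at a start; the rules pass over those that are not, and their reading is None.
Of cover_0, cover_1, cover_2, cover_3 only 3 to 4 are there at a start; the rules pass over those that are not, and their reading is None.
At some moment in a run one of cover_0, cover_1, cover_2, cover_3 may be knocked a few centimetres aside while the robot is not near it.
Once in a run the grip may slacken for a moment while it holds something.
It also fails if it takes over 210 s, if anything falls off the work surface, if the arm or the gripper's body presses on something with over 40 N, if the wrist force passes 120 N, or if a joint passes its speed limit or range.

## Working session

There is one attempt and no reset: what is moved stays moved. The work goes in short steps, Python scripts to look and compute and a shell command to move; the robot and the scene stay as the last step left them, time stands still between calls to the robot, and variables do not carry over. Pictures are saved under pics/ and viewed, at most 14 in all, crops included, and the job is handed in when it is done.

```bash
ls; mkdir -p pics
python3 - <<'E'
from plant import manip, snapshot, camera_model, regions_of, tip_of
import cv2,numpy as np
s=manip.read_state(); print(s)
for c in ["scene","top"]:
    im=snapshot(c); cv2.imwrite(f"pics/{c}0.png",im[:,:,::-1])
    m=camera_model(c); print(c,m)
    for l in ["cover_0","chute_ledge","chute_pan","cover_bay","sleeve_bay","tilt_hinge","tilt_bar","sleeve_0","tape_measure","marker","pliers","board","chute","wash_tray"]:
        print(l,[(np.round(d["position"]).tolist(),round(d["p"],2)) for d in tip_of(c,l)[:6]])
print(camera_model("wrist"))
E
```

```text
pics
{'clock': 0.0, 'q': array([-1.37083   ,  0.38382308,  0.04384051,  1.59959931, -0.01791795,
        1.16117036, -0.04988043]), 'joint_vel': array([ 7.21992597e-04, -2.64888285e-05, -4.82825229e-04, -7.69931075e-04,
        1.40278450e-03,  7.88301346e-04,  2.51501080e-03]), 'tau': array([-2.37428185e-04, -4.33464575e+01,  1.02451321e+00, -2.49513566e+01,
        1.06673295e-02,  1.14013389e-02,  1.43425495e-05]), 'eef_pos': array([190.42813889, 620.49136145, 229.88319857]), 'orientation': array([-0.46583187, -3.10659655,  0.00407483]), 'contact_force': array([-0.05573717, -0.50787659,  0.1779586 ]), 'ft_torque': array([ 0.01466564, -0.02481151,  0.05371594]), 'grip_force': 0.0, 'finger_gap': 85.58331427454964}
scene {'mtx': array([[388.47343214,   0.        , 274.78797066],
       [  0.        , 388.47343214, 209.52487289],
       [  0.        ,   0.        ,   1.        ]]), 'k1': -0.04265643852086583, 'R': array([[ 0.80735077, -0.58956514,  0.02444739],
       [-0.26819778, -0.40354407, -0.87476976],
       [ 0.52559936,  0.6996893 , -0.48392168]]), 't': array([-445.41872541, 
[... 1692 characters left out ...]
0.7)]
pliers [([271.0, 271.0], 0.62), ([329.0, 170.0], 0.51)]
board [([343.0, 146.0], 0.67)]
chute [([252.0, 194.0], 0.56)]
wash_tray [([384.0, 245.0], 0.97)]
{'mtx': array([[338.83685581,   0.        , 277.18258757],
       [  0.        , 338.83685581, 209.53081336],
       [  0.        ,   0.        ,   1.        ]]), 'k1': -0.08498098418213033, 'mount': array([[ 9.02924158e-04, -9.51026684e-01, -3.09107475e-01,
         7.98585433e+01],
       [ 9.99999582e-01,  9.02263438e-04,  1.45086029e-04,
         9.39807529e-01],
       [ 1.40915688e-04, -3.09107477e-01,  9.51027102e-01,
        -1.42278567e+02],
       [ 0.00000000e+00,  0.00000000e+00,  0.00000000e+00,
         1.00000000e+00]])}
```

Run:
```python
import cv2
im=cv2.imread("pics/top0.png"); c=im[100:320,130:470]; cv2.imwrite("pics/top0c.png",cv2.resize(c,None,fx=2.35,fy=2.35,interpolation=cv2.INTER_CUBIC))
```

```text
(no output)
```

View pics/top0c.png

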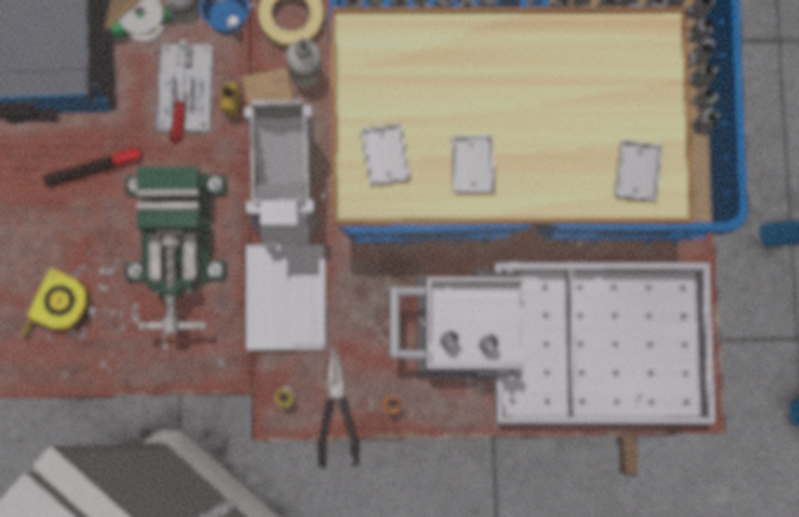

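View pics/scene0.png

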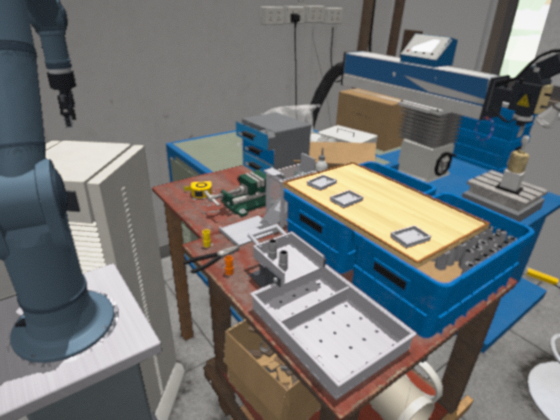

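```bash
cat > h.py <<'E'
from plant import manip, snapshot, camera_model, regions_of, tip_of
import cv2,numpy as np
from scipy.spatial.transform import Rotation as Ro
from scipy.optimize import least_squares
def cam(c):
    m=dict(camera_model(c))
    if "mount" in m:
        s=manip.read_state(); T=np.eye(4); T[:3,:3]=Ro.from_rotvec(s["orientation"]).as_matrix(); T[:3,3]=s["eef_pos"]
        E=np.linalg.inv(T@m["mount"]); m["R"]=E[:3,:3]; m["t"]=E[:3,3]
    return m
def ray(m,px):
    px=np.atleast_2d(px).astype(float); k=m["mtx"]
    d=(px-[k[0,2],k[1,2]])/[k[0,0],k[1,1]]; u=d.copy()
    for _ in range(10): u=d/(1+m["k1"]*(u**2).sum(1,keepdims=True))
    w=np.c_[u,np.ones(len(u))]@m["R"]; return -m["R"].T@m["t"],w
def onz(m,px,z):
    o,w=ray(m,px); return o+w*((z-o[2])/w[:,2])[:,None]
def proj(m,X):
    c=np.atleast_2d(X)@m["R"].T+m["t"]; u=c[:,:2]/c[:,2:]; u=u*(1+m["k1"]*(u**2).sum(1,keepdims=True))
    return u*[m["mtx"][0,0],m["mtx"][1,1]]+m["mtx"][:2,2]
def tri(obs):
    A=[];b=[]
    for m,p in obs:
        o,w=ray(m,p); w=w[0]/np.linalg.norm(w[0]); P=np.eye(3)-np.outer(w,w); A.append(P); b.append(P@o)
    A=np.vstack(A); b=np.hstack(b); X=np.linalg.lstsq(A,b,rcond=None)[0]; return X,np.linalg.norm(A@X-b)
def rects(c,label,z,m=None,pmin=.2):
    m=m or cam(c); out=[]
    for d in regions_of(c,label):
        if d["p"]<pmin: continue
        M=d["pixels"].astype(np.uint8); cs,_=cv2.findContours(M,cv2.RETR_EXTERNAL,cv2.CHAIN_APPROX_NONE)
        p=max(cs,key=len)[:,0,:]; W=onz(m,p,z)[:,:2].astype(np.float32)
        (x,y),(a,b),t=cv2.minAreaRect(W)
        if a<b: a,b,t=b,a,t+90
        t=(t+90)%180-90
        out.append([round(float(v),1) for v in (x,y,a,b,t)]+[round(d["p"],2)])
    return out
def go(X,Y,Z,yaw=0,tool_tilt=None):
    """shift/turn for TCP at X,Y,Z, tool down, tool x along -X turned by yaw deg"""
    s=manip.read_state(); R=Ro.from_rotvec(s["orientation"])
    G=Ro.from_euler('z',yaw,degrees=True)*Ro.from_matrix(np.diag([-1.,1,-1]))
    d=R.inv().apply(np.array([X,Y,Z])-s["eef_pos"]); r=(R.inv()*G).as_rotvec()
    print("pos",np.round(s["eef_pos"],1),"gap",round(s["finger_gap"],1),"F",np.round(s["contact_force"],1),"t",round(s["clock"],1),"-> shift",np.round(d,1).tolist(),"turn",np.round(r,3).tolist())
E
python3 - <<'E'
from h import *
mt=cam("top"); ms=cam("scene")
print("covers",rects("top","cover_0",176)); print("scenecovers",rects("scene","cover_0",176))
print("tray",rects("top","wash_tray",42)); print("board",rects("top","board",166)); print("chute",rects("top","chute",170))
for n,a,b,z in [("ledge",(244,185),(275,170),170),("pan",(254,228),(247,228),6),("cbay",(396,246),(344,341),4),("sbay",(356,247),(298,304),4),("hinge",(350,236),(300,269),65),("bar",(296,234),(264,230),89)]:
    X,e=tri([(mt,a),(ms,b)]); print(n,X.round(1),round(e,1),"topz",onz(mt,a,z)[0].round(1),"scz",onz(ms,b,z)[0].round(1))
E
```

```text
covers [[650.5, -341.7, 71.5, 51.8, -9.7, 0.83], [676.5, -34.7, 74.6, 53.8, 10.7, 0.59], [661.9, -141.0, 70.2, 48.7, -1.5, 0.55]]
scenecovers [[653.0, -153.0, 91.4, 67.6, 5.5, 0.95], [665.8, -47.6, 89.1, 64.4, 8.2, 0.82], [640.3, -351.3, 82.4, 61.6, -8.8, 0.67]]
tray [[452.4, -322.3, 286.3, 214.7, 87.4, 0.6], [691.9, -156.8, 76.3, 53.5, -0.8, 0.57]]
board [[725.6, -191.9, 441.3, 273.1, 89.7, 0.79], [665.5, -143.6, 73.8, 51.9, -1.5, 0.47]]
chute [[592.8, 86.6, 305.0, 96.0, -0.3, 0.84]]
ledge [622.6 105.6 163.7] 2.4 topz [619.9 106.2 170. ] scz [615.5  93.3 170. ]
pan [513.5  84.5  15.1] 0.2 topz [514.6  84.7   6. ] scz [521.2  97.1   6. ]
cbay [ 455.7 -364.5   -7.3] 6.5 topz [ 451.4 -358.7    4. ] scz [ 451.5 -373.4    4. ]
sbay [ 448.9 -233.1   -1.5] 2.7 topz [ 450.2 -233.4    4. ] scz [ 443.1 -236.7    4. ]
hinge [ 476.  -204.    67.6] 5.4 topz [ 479.4 -206.7   65. ] scz [ 474.6 -199.9   65. ]
bar [485.3 -42.4  84. ] 1.2 topz [485.6 -42.6  89. ] scz [479.9 -48.6  89. ]
```

```bash
python3 -c "
from h import *
go(540,95,330,0)"
```

```text
pos [190.7 621.4 231.3] gap 85.6 F [-0.9  0.1  0.4] t 1.8 -> shift [-488.4, -400.7, -98.8] turn [0.0, -0.0, -0.298]
```

```bash
R="" ; python3 -m inch '[[[-32,-26,-8,0,0,-0.06],[-64,-52,-16,0,0,-0.12],[-96,-78,-32,0,0,-0.18],[-128,-104,-64,0,0,-0.24],[-160,-130,-98,0,0,-0.298]]]' && python3 -c "
from h import *
go(540,95,330,0)"
```

```text
clock: 2.17
eef_pos: [295.4, 463.6, 312.9]
orientation: [0.003, -3.14, 0.004]
contact_force: [0.7, 0.1, 0.3]
finger_gap: 85.4
grip_force: 0.0
pos [295.4 463.6 312.9] gap 85.4 F [0.7 0.1 0.3] t 2.2 -> shift [-243.8, -369.2, -16.3] turn [-0.003, -0.001, 0.002]
```

```bash
python3 -m inch '[[[-20,-33,0,0,0,0],[-40,-66,0,0,0,0],[-60,-99,0,0,0,0],[-80,-132,0,0,0,0],[-100,-165,0,0,0,0]]]' >/dev/null && python3 -m inch '[[[-25,-32,0,0,0,0],[-50,-64,0,0,0,0],[-75,-96,0,0,0,0],[-100,-128,0,0,0,0],[-125,-160,0,0,0,0]]]' >/dev/null&& python3 -m inch '[[[-11,-30,0,0,0,0],[-11,-30,0,0,0,0],[-11,-30,0,0,0,0],[-11,-30,0,0,0,0]]]'
python3 - <<'E'
from h import *
m=cam("wrist"); im=snapshot("wrist"); cv2.imwrite("pics/w1.png",im[:,:,::-1])
print("chute",rects("wrist","chute",6,m))
for l in ["chute_ledge","chute_pan"]:
    for d in tip_of("wrist",l)[:2]: print(l,d["position"],round(d["p"],2),onz(m,d["position"],170 if "led" in l else 6).round(1))
go(540,95,330,0)
E
```

```text
clock: 3.33
eef_pos: [530.3, 112.3, 313.3]
orientation: [0.001, -3.141, -0.002]
contact_force: [-1.0, -0.4, -0.5]
finger_gap: 85.2
grip_force: 0.0
chute [[679.1, 88.3, 458.4, 119.6, -0.2, 0.88]]
chute_ledge [258.0, 287.0] 0.56 [[621.9  95.2 170. ]]
chute_ledge [21.7, 106.6] 0.33 [[ 451.1 -105.3  170. ]]
chute_pan [262.0, 153.4] 0.96 [[518.5  93.5   6. ]]
pos [529.9 113.7 313.2] gap 85.3 F [-0.1  0.4  0.8] t 3.5 -> shift [-10.0, -18.8, -16.8] turn [0.0, -0.0, 0.004]
```

View pics/w1.png

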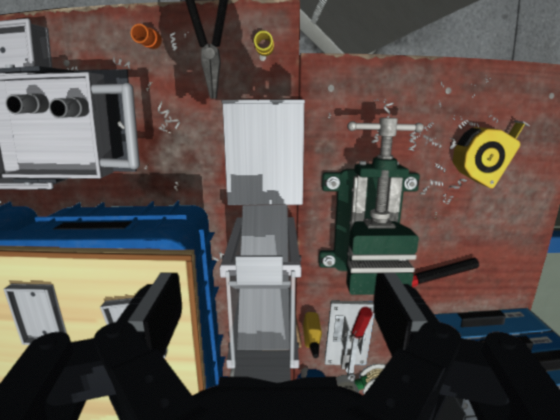

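Run:
```python
import cv2
im=cv2.imread("pics/w1.png"); c=im[90:300,205:320]; cv2.imwrite("pics/w1c.png",cv2.resize(c,None,fx=2.8,fy=2.8,interpolation=cv2.INTER_CUBIC))
from h import *
m=cam("wrist")
for z,pts in [(170,[(236,283),(285,284),(237,257),(282,257)]),(6,[(222,100),(303,100),(303,204),(229,206)])]: print(z,onz(m,pts,z).round(1).tolist())
```

```text
170 [[617.3, 75.9, 170.0], [618.1, 122.8, 170.0], [589.7, 77.8, 170.0], [589.5, 119.7, 170.0]]
6 [[449.8, 44.2, 6.0], [449.5, 147.5, 6.0], [588.1, 151.1, 6.0], [591.5, 48.2, 6.0]]
```

View pics/w1c.png

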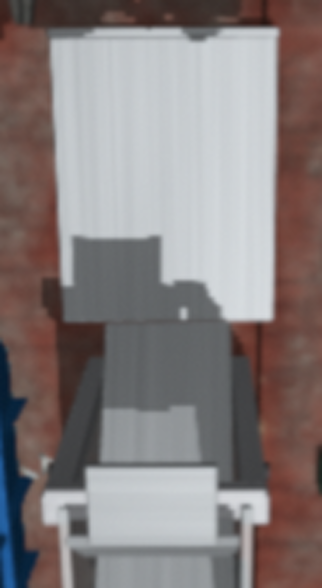

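```bash
python3 -m inch '[[[-20,-36,-10,0,0,0],[-40,-72,-17,0,0,0],[-60,-108,-17,0,0,0],[-80,-144,-17,0,0,0],[-100,-180,-17,0,0,0]]]' >/dev/null && python3 -m inch '[[[0,-10,0,0,0,0],[0,-10,0,0,0,0],[0,-10,0,0,0,0]]]'
python3 - <<'E'
from h import *
m=cam("wrist"); im=snapshot("wrist"); cv2.imwrite("pics/w2.png",im[:,:,::-1])
print("covers",rects("wrist","cover_0",174,m))
go(630,-70,330,0)
E
```

```text
clock: 4.2
eef_pos: [630.4, -77.4, 329.9]
orientation: [0.0, -3.141, -0.002]
contact_force: [0.3, 1.5, 0.8]
finger_gap: 85.3
grip_force: 0.0
covers [[659.9, -140.1, 74.8, 52.3, 0.5, 0.95], [672.6, -34.2, 73.7, 49.2, 8.6, 0.9], [650.1, -331.6, 74.7, 43.3, -10.8, 0.84]]
pos [630.6 -74.6 330.1] gap 85.5 F [ 0.1  0.5 -0.1] t 4.3 -> shift [0.5, 4.6, 0.1] turn [0.002, -0.001, 0.005]
```

View pics/w2.png

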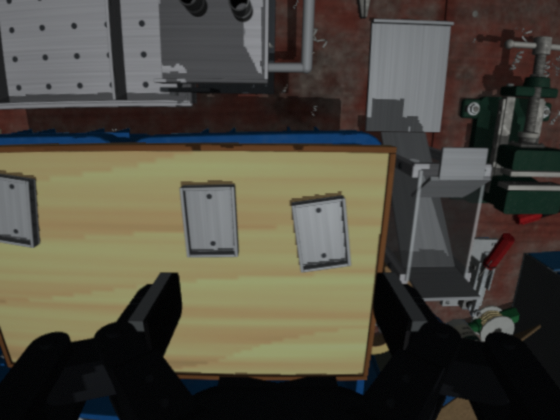

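```bash
python3 -m inch '[[[-10,10,35,0,0,-0.05],[-20,20,70,0,0,-0.1],[-30,30,100,0,0,-0.15],[-42,41,110,0,0,-0.152],[-42,41,110,0,0,-0.152]]]' 0.82 40 && python3 -c "
from h import *
go(672.6,-34.2,164,8.6)"
```

```text
clock: 4.72
eef_pos: [671.3, -28.2, 215.3]
orientation: [0.255, -3.124, -0.008]
contact_force: [0.3, 1.4, -0.5]
finger_gap: 70.1
grip_force: 0.0
pos [671.3 -28.2 215.3] gap 70.1 F [ 0.3  1.4 -0.5] t 4.7 -> shift [-0.6, -6.4, 51.3] turn [0.005, -0.007, 0.013]
```

```bash
python3 -m inch '[[[0,-5,15,0,0,0.01],[0,-5,30,0,0,0.01],[0,-5,42,0,0,0.01],[0,-5,48,0,0,0.01],[0,-5,48,0,0,0.01]]]' && python3 -c "
from h import *
go(672.6,-34.2,164,8.6)"
```

```text
clock: 5.13
eef_pos: [672.0, -42.6, 171.1]
orientation: [0.222, -3.131, -0.0]
contact_force: [-1.3, 0.4, -0.7]
finger_gap: 69.9
grip_force: 0.0
pos [672.  -42.6 171.1] gap 69.9 F [-1.3  0.4 -0.7] t 5.1 -> shift [-1.8, 8.2, 7.1] turn [0.0, -0.002, -0.009]
```

```bash
python3 -m inch '[[[-1,7,3,0,0,-0.008],[-1,7,5,0,0,-0.008],[-1,7,6,0,0,-0.008],[-1,7,6,0,0,-0.008]]]' && python3 -c "
from h import *
go(672.6,-34.2,164,8.6)"
```

```text
clock: 5.47
eef_pos: [673.7, -34.7, 166.7]
orientation: [-0.237, 3.132, 0.0]
contact_force: [-0.0, -0.8, 0.0]
finger_gap: 70.3
grip_force: 0.0
pos [673.7 -34.7 166.7] gap 70.3 F [-0.  -0.8  0. ] t 5.5 -> shift [1.0, 0.7, 2.7] turn [0.0, 0.001, 0.001]
```

Lower a bit more and close.

```bash
python3 -m inch '[[[1,0,2,0,0,0],[1,0,3,0,0,0],[1,0,3,0,0,0]]]' && python3 -m inch '[[[0,0,0,0,0,0],[0,0,0,0,0,0],[0,0,0,0,0,0],[0,0,0,0,0,0],[0,0,0,0,0,0]]]' 0.45 40 && python3 -m inch '[[[0,0,0,0,0,0],[0,0,0,0,0,0]]]'
python3 - <<'E'
from h import *
im=snapshot("wrist"); cv2.imwrite("pics/w3.png",im[180:400:,100:460,::-1])
go(672.6,-34.2,164,8.6)
E
```

```text
clock: 5.72
eef_pos: [672.2, -35.6, 163.1]
orientation: [0.235, -3.132, 0.0]
contact_force: [0.1, 0.1, 0.3]
finger_gap: 70.1
grip_force: 0.0
clock: 6.13
eef_pos: [672.6, -35.4, 163.5]
orientation: [-0.236, 3.132, -0.0]
contact_force: [0.5, -0.9, 0.8]
finger_gap: 48.8
grip_force: 41.8
clock: 6.3
eef_pos: [672.6, -35.5, 163.5]
orientation: [-0.236, 3.132, -0.0]
contact_force: [1.0, -0.4, 0.9]
finger_gap: 49.0
grip_force: 41.8
pos [672.6 -35.5 163.4] gap 48.7 F [ 0.  -1.   0.7] t 6.3 -> shift [-0.2, 1.3, -0.6] turn [-0.0, 0.0, 0.0]
```

View pics/w3.png

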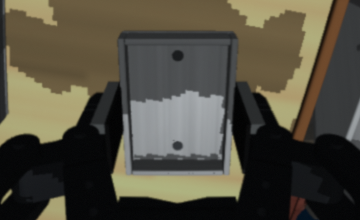

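Run:
```python
from h import *
m=cam("wrist")
print(onz(m,[(220,213),(337,213),(223,353),(333,353)],175.5).round(1).tolist()); print(proj(m,[[672.6,-35.5,164],[672.6,-35.5,175]]))
W=onz(m,[(220,213),(337,213),(223,353),(333,353)],175.5); print(W.mean(0))
```

```text
[[640.7, -62.7, 175.5], [633.5, -15.7, 175.5], [711.0, -54.7, 175.5], [703.1, -2.7, 175.5]]
[[274.75650502 276.80647506]
 [274.58555767 289.14352367]]
[672.09013622 -33.94734931 175.5       ]
```

```bash
python3 -m inch '[[[0,0,-10,0,0,0],[0,0,-25,0,0,0],[0,0,-50,0,0,0],[0,0,-70,0,0,0],[0,0,-70,0,0,0]]]' && python3 -c "
from h import *
s=manip.read_state();print(s['finger_gap'],s['grip_force'])
go(629,98.7,230,1)"
```

```text
clock: 6.77
eef_pos: [675.6, -35.9, 239.3]
orientation: [-0.235, 3.123, -0.001]
contact_force: [0.4, -0.2, -0.6]
finger_gap: 49.1
grip_force: 41.7
49.125545796083024 41.68349180370569
pos [675.6 -35.9 239.3] gap 49.1 F [ 0.4 -0.2 -0.6] t 6.8 -> shift [26.0, 140.1, 8.9] turn [-0.001, 0.01, 0.133]
```

```bash
python3 -m inch '[[[6,35,0,0,0,0.033],[13,70,0,0,0,0.066],[20,105,0,0,0,0.1],[26,137,0,0,0,0.133],[26,137,0,0,0,0.133]]]' >/dev/null && python3 -m inch '[[[0,0,10,0,0,0],[0,0,20,0,0,0],[0,0,30,0,0,0],[0,0,30,0,0,0],[0,0,30,0,0,0]]]' && python3 -c "
from h import *
s=manip.read_state();print(s['finger_gap'],s['grip_force'])
go(629,98.7,172,1)"
```

```text
clock: 7.6
eef_pos: [625.3, 94.1, 201.5]
orientation: [0.022, -3.138, 0.003]
contact_force: [-0.4, -0.6, -1.6]
finger_gap: 48.9
grip_force: 41.7
48.928047562553225 41.69606409966946
pos [625.3  94.1 201.5] gap 48.9 F [-0.4 -0.6 -1.6] t 7.6 -> shift [-3.8, 4.6, 29.5] turn [-0.002, -0.003, -0.003]
```

```bash
python3 -m inch '[[[-4,5,8,0,0,-0.003],[-4,5,16,0,0,-0.003],[-4,5,24,0,0,-0.003],[-4,5,28,0,0,-0.003],[-4,5,28,0,0,-0.003]]]'
python3 - <<'E'
from h import *
m=cam("wrist"); im=snapshot("wrist"); cv2.imwrite("pics/w4.png",im[130:400,100:460,::-1])
go(629,98.7,170,1); print(proj(m,[[618,76.7,170],[618,120.7,170],[588,76.7,170],[588,120.7,170]])-[100,130])
E
```

```text
clock: 8.02
eef_pos: [628.9, 101.1, 173.4]
orientation: [0.032, -3.138, 0.001]
contact_force: [0.3, -0.1, -1.2]
finger_gap: 48.5
grip_force: 41.7
pos [629.4 101.1 174.2] gap 48.3 F [ 0.  -0.3 -0.7] t 8.1 -> shift [0.4, -2.4, 4.2] turn [-0.001, -0.002, 0.003]
[[123.6488548  121.41521132]
 [216.6719816  123.29478747]
 [121.76695133  59.8672114 ]
 [220.54813379  61.90756131]]
```

View pics/w4.png

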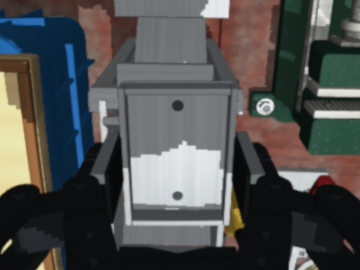

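```bash
python3 -m inch '[[[-1,-5,0,0,0,0],[-1,-5,0,0,0,0],[-1,-5,0,0,0,0],[-1,-5,0,0,0,0]]]'
python3 - <<'E'
from h import *
m=cam("wrist"); im=snapshot("wrist"); cv2.imwrite("pics/w5.png",cv2.resize(im[160:340,190:370,::-1],None,fx=3,fy=3,interpolation=cv2.INTER_CUBIC))
go(629,96,170,1); print((proj(m,[[618,74,170],[618,118,170],[588,74,170],[588,118,170]])-[190,160])*3)
E
```

```text
clock: 8.4
eef_pos: [631.6, 96.0, 175.8]
orientation: [-0.031, 3.141, 0.0]
contact_force: [0.8, 0.2, -0.7]
finger_gap: 49.2
grip_force: 41.7
pos [631.5  96.2 175.7] gap 49.2 F [-0.2 -0.3 -1.3] t 8.4 -> shift [2.5, -0.2, 5.7] turn [0.0, 0.001, 0.002]
[[118.13555486 252.67288906]
 [394.76942711 257.87310398]
 [113.42217201  68.56637034]
 [407.04565607  74.40614254]]
```

View pics/w5.png

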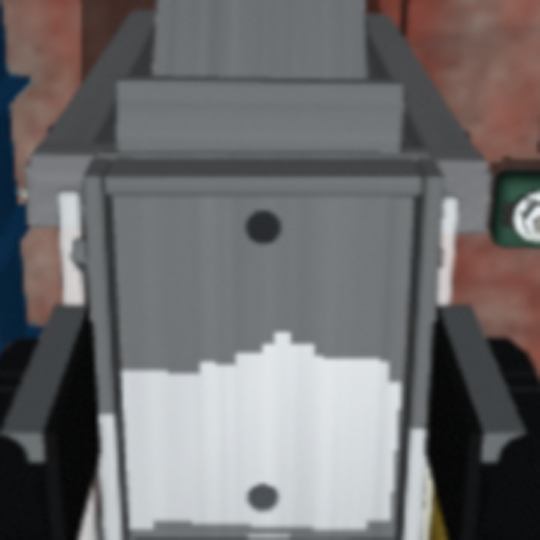

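```bash
python3 -m inch '[[[1,0,2,0,0,0],[1,0,4,0,0,0],[1,0,5.5,0,0,0],[1,0,5.5,0,0,0]]]'
python3 - <<'E'
from h import *
go(630,96,170,1)
E
```

```text
clock: 8.78
eef_pos: [630.4, 96.4, 169.9]
orientation: [-0.032, 3.141, 0.0]
contact_force: [-0.2, -0.3, 0.3]
finger_gap: 49.3
grip_force: 41.8
pos [630.4  96.4 169.9] gap 49.3 F [-0.2 -0.3  0.3] t 8.8 -> shift [0.4, -0.4, -0.1] turn [0.0, 0.0, 0.003]
```

```bash
python3 -m inch '[[[0,0,0,0,0,0],[0,0,0,0,0,0],[0,0,0,0,0,0],[0,0,0,0,0,0],[0,0,0,0,0,0]]]' 0.95 && python3 -m inch '[[[0,0,-20,0,0,0],[0,0,-40,0,0,0],[0,0,-60,0,0,0],[0,0,-80,0,0,0],[0,0,-100,0,0,0]]]' >/dev/null && python3 -m inch '[[[30,0,-40,0,0,0],[60,0,-40,0,0,0],[90,0,-40,0,0,0],[110,0,-40,0,0,0],[110,0,-40,0,0,0]]]'>/dev/null && python3 -m inch '[[[0,0,0,0,0,0],[0,0,0,0,0,0],[0,0,0,0,0,0]]]'
python3 - <<'E'
from h import *
m=cam("wrist"); im=snapshot("wrist"); cv2.imwrite("pics/w6.png",im[:,:,::-1])
print("covers",rects("wrist","cover_0",18,m)); print(rects("wrist","cover_0",174,m))
go(525,95,310,1)
E
```

```text
clock: 9.2
eef_pos: [630.2, 96.2, 169.8]
orientation: [0.032, -3.141, 0.0]
contact_force: [-0.0, -0.3, -1.3]
finger_gap: 81.1
grip_force: 0.0
clock: 10.28
eef_pos: [521.3, 94.0, 309.9]
orientation: [-0.031, 3.141, -0.001]
contact_force: [0.5, -0.4, -0.9]
finger_gap: 81.3
grip_force: 0.0
covers [[774.9, -266.1, 113.1, 94.2, 1.7, 0.88], [488.4, 102.0, 68.2, 49.1, 0.8, 0.61], [687.0, 364.0, 98.5, 20.8, -74.5, 0.54], [481.5, -165.7, 204.5, 138.0, 88.3, 0.39]]
[[655.2, -136.9, 72.4, 60.3, 1.7, 0.88], [471.6, 99.0, 43.7, 31.5, 0.8, 0.61], [598.8, 266.8, 63.1, 13.3, -74.5, 0.54], [467.2, -72.5, 131.0, 88.4, 88.3, 0.39]]
pos [521.   93.9 309.6] gap 80.8 F [-0.6 -0.8  0.1] t 10.4 -> shift [-4.0, 1.0, -0.4] turn [-0.001, -0.0, 0.002]
```

View pics/w6.png

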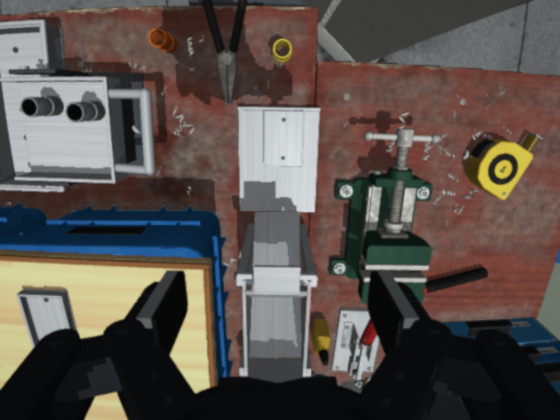

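```bash
python3 -m inch '[[[11,3,41,0,0,0],[22,6,82,0,0,0],[33,8,120,0,0,0],[33,8,160,0,0,0],[33,8,200,0,0,0]]]' 0.82 >/dev/null && python3 -m inch '[[[0,0,40,0,0,0],[0,0,65,0,0,0],[0,0,65,0,0,0],[0,0,65,0,0,0],[0,0,65,0,0,0]]]'
python3 - <<'E'
from h import *
m=cam("wrist"); im=snapshot("wrist"); cv2.imwrite("pics/w7.png",im[:,:,::-1])
print("covers",rects("wrist","cover_0",18,m))
go(488,102,7,1)
E
```

```text
clock: 11.27
eef_pos: [489.0, 101.5, 46.1]
orientation: [-0.031, 3.139, 0.001]
contact_force: [0.2, -0.3, 0.0]
finger_gap: 70.0
grip_force: 0.0
covers [[487.2, 101.7, 70.5, 49.6, 0.1, 0.89]]
pos [489.6 101.9  47.1] gap 69.9 F [-0.1  0.1  0.1] t 11.4 -> shift [1.8, 0.0, 40.1] turn [0.002, 0.005, 0.003]
```

```bash
python3 -m inch '[[[2,0,15,0,0,0],[2,0,28,0,0,0],[2,0,35,0,0,0],[2,0,38,0,0,0],[2,0,38,0,0,0]]]' && python3 -m inch '[[[0,0,0.5,0,0,0],[0,0,0.5,0,0,0],[0,0,0.5,0,0,0],[0,0,0.5,0,0,0],[0,0,0.5,0,0,0]]]' 0.45 40 && python3 -m inch '[[[0,0,-10,0,0,0],[0,0,-25,0,0,0],[0,0,-50,0,0,0],[0,0,-50,0,0,0],[0,0,-50,0,0,0]]]'
python3 - <<'E'
from h import *
m=cam("wrist"); im=snapshot("wrist"); cv2.imwrite("pics/w8.png",im[:,:,::-1])
go(500,-100,250,0)
E
```

```text
clock: 11.78
eef_pos: [485.6, 101.6, 7.4]
orientation: [-0.032, 3.141, 0.001]
contact_force: [-0.7, -0.2, 0.1]
finger_gap: 70.1
grip_force: 0.0
clock: 12.2
eef_pos: [486.1, 101.6, 7.2]
orientation: [-0.032, 3.14, 0.001]
contact_force: [-0.5, -0.1, 5.8]
finger_gap: 49.0
grip_force: 42.0
clock: 12.62
eef_pos: [485.8, 101.7, 57.5]
orientation: [-0.032, 3.139, 0.002]
contact_force: [-0.0, 0.5, -1.8]
finger_gap: 48.7
grip_force: 41.9
pos [484.7 101.5  56.5] gap 48.9 F [ 0.1 -0.4 -1.1] t 12.7 -> shift [-11.1, -201.7, -193.6] turn [0.0, -0.0, 0.021]
```

```bash
python3 -m inch '[[[0,0,-41,0,0,0],[0,0,-82,0,0,0],[0,0,-123,0,0,0.02],[0,0,-164,0,0,0.02],[0,0,-200,0,0,0.02]]]' >/dev/null && python3 -m inch '[[[10,-40,0,0,0,0],[20,-80,0,0,0,0],[30,-120,0,0,0,0],[33,-160,0,0,0,0],[33,-200,0,0,0,0]]]' >/dev/null && python3 -m inch '[[[0,-40,0,0,0,0],[0,-80,0,0,0,0],[0,-120,0,0,0,0],[0,-160,0,0,0,0],[0,-200,0,0,0,0]]]' >/dev/null && python3 -m inch '[[[0,-30,0,0,0,0],[0,-30,0,0,0,0],[0,-30,0,0,0,0],[0,-30,0,0,0,0]]]'
python3 - <<'E'
from h import *
m=cam("wrist"); im=snapshot("wrist"); cv2.imwrite("pics/w9.png",im[:,:,::-1])
for l,z in [("cover_bay",4),("sleeve_bay",4),("tilt_hinge",65)]:
    for d in tip_of("wrist",l)[:1]: print(l,d["position"],round(d["p"],2),onz(m,d["position"],z).round(1))
go(452,-360,250,0)
E
```

```text
clock: 14.25
eef_pos: [451.5, -327.4, 254.8]
orientation: [0.0, -3.139, -0.003]
contact_force: [-0.4, -0.8, -1.9]
finger_gap: 49.0
grip_force: 42.1
cover_bay [244.3, 169.0] 0.87 [[ 448.9 -364.5    4. ]]
sleeve_bay [356.4, 171.0] 0.94 [[ 451. -232.    4.]]
tilt_hinge [402.9, 205.2] 0.97 [[ 474.5 -195.2   65. ]]
pos [ 452.8 -326.5  255.9] gap 48.7 F [-0.8 -0.1 -0.8] t 14.4 -> shift [0.9, -33.5, 5.8] turn [0.002, -0.0, 0.004]
```

View pics/w9.png

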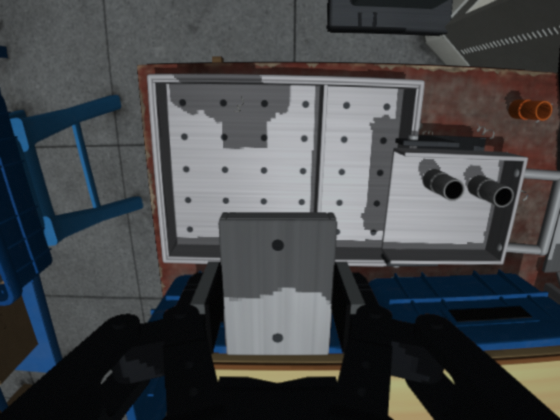

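Run:
```python
from h import *
m=cam("wrist")
print(onz(m,[(150,77),(163,263),(423,82),(316,258)],42).round(1).tolist(), onz(m,[(320,86),(319,257)],39).round(1).tolist())
print(onz(m,[(170,87),(176,245)],4).round(1).tolist())
```

```text
[[349.6, -453.1, 42.0], [555.7, -459.2, 42.0], [352.6, -177.9, 42.0], [548.0, -279.5, 42.0]] [[358.8, -282.3, 39.0], [548.2, -275.6, 39.0]]
[[358.2, -444.9, 4.0], [549.4, -453.8, 4.0]]
```

```bash
python3 -m inch '[[[17,-12,30,0,0,0],[34,-24,60,0,0,0],[50,-37,95,0,0,0],[50,-37,130,0,0,0],[50,-37,165,0,0,0]]]' >/dev/null && python3 -m inch '[[[0,0,35,0,0,0],[0,0,60,0,0,0],[0,0,60,0,0,0],[0,0,60,0,0,0],[0,0,60,0,0,0]]]'
python3 - <<'E'
from h import *
m=cam("wrist"); im=snapshot("wrist"); cv2.imwrite("pics/w10.png",im[:,:,::-1])
go(403,-364,6.5,0)
E
```

```text
clock: 15.28
eef_pos: [403.7, -366.2, 32.9]
orientation: [-0.002, 3.139, -0.002]
contact_force: [-0.4, -0.5, -1.2]
finger_gap: 48.6
grip_force: 42.1
pos [ 404.1 -366.7   33.5] gap 48.6 F [-0.6  0.1  0.4] t 15.3 -> shift [1.2, 2.8, 27.0] turn [-0.002, 0.004, 0.001]
```

```bash
python3 -m inch '[[[1,3,12,0,0,0],[1,3,20,0,0,0],[1,3,25,0,0,0],[1,3,26,0,0,0],[1,3,26,0,0,0]]]' && python3 -m inch '[[[0,0,0,0,0,0],[0,0,0,0,0,0],[0,0,0,0,0,0]]]' 0.72 && python3 -m inch '[[[0,0,-20,0,0,0],[0,0,-55,0,0,0],[0,0,-95,0,0,0],[0,0,-135,0,0,0],[0,0,-175,0,0,0]]]'
python3 - <<'E'
from h import *
m=cam("wrist"); im=snapshot("wrist")
print("covers",rects("wrist","cover_0",16,m))
go(630,-140,300,0)
E
```

```text
clock: 15.75
eef_pos: [401.3, -362.6, 5.2]
orientation: [-0.0, 3.142, 0.0]
contact_force: [0.6, -0.8, -1.2]
finger_gap: 48.8
grip_force: 42.5
clock: 16.0
eef_pos: [401.2, -362.9, 5.4]
orientation: [-0.0, 3.141, -0.0]
contact_force: [-1.2, 0.5, -0.3]
finger_gap: 61.7
grip_force: 0.0
clock: 16.42
eef_pos: [400.4, -362.6, 181.7]
orientation: [-0.001, -3.14, -0.0]
contact_force: [1.3, -0.4, 0.6]
finger_gap: 61.8
grip_force: 0.0
covers [[402.6, -361.3, 69.9, 49.8, 0.0, 0.57]]
pos [ 404.8 -367.   187.2] gap 61.8 F [ 0.8 -1.1  0.9] t 16.5 -> shift [-226.4, 226.4, -111.7] turn [-0.007, 0.012, -0.001]
```

```bash
python3 -m inch '[[[0,0,-41,0,0,0],[0,0,-82,0,0,0],[0,10,-123,0,0,0],[-20,40,-135,0,0,0],[-40,70,-135,0,0,0]]]' 0.82 >/dev/null && python3 -m inch '[[[-29,29,0,0,0,0],[-58,58,0,0,0,0],[-87,87,0,0,0,0],[-116,116,0,0,0,0],[-145,145,0,0,0,0]]]' >/dev/null && python3 -m inch '[[[-29,10,0,0,0,0],[-29,10,0,0,0,0],[-29,10,0,0,0,0],[-29,10,0,0,0,0]]]'
python3 - <<'E'
from h import *
m=cam("wrist"); im=snapshot("wrist"); cv2.imwrite("pics/w11.png",im[:,:,::-1])
print("covers",rects("wrist","cover_0",174,m))
go(660,-140,215,0)
E
```

```text
clock: 17.68
eef_pos: [614.2, -138.7, 314.3]
orientation: [-0.002, -3.139, 0.002]
contact_force: [-0.7, -0.7, -1.5]
finger_gap: 70.2
grip_force: 0.0
covers [[465.8, -279.8, 36.1, 20.2, 86.2, 0.69], [648.4, -339.8, 75.2, 57.9, -7.3, 0.68]]
pos [ 613.7 -139.9  315.3] gap 69.9 F [ 0.2  0.3 -0.6] t 17.8 -> shift [-46.3, 0.1, 100.3] turn [-0.0, -0.0, -0.003]
```

Run:
```python
from h import *
m=cam("wrist"); im=snapshot("wrist")
print("covers",rects("wrist","cover_0",174,m,.05))
snapshot("top"); print(rects("top","cover_0",176)); snapshot("scene"); print(rects("scene","cover_0",176))
# own check: bright gray blob on yellow board
hsv=cv2.cvtColor(im,cv2.COLOR_RGB2HSV); M=((hsv[...,1]<60)&(hsv[...,2]>60)).astype(np.uint8)
P=onz(m,np.argwhere(M)[:,::-1],174)[:,:2]; ok=(P[:,0]>600)&(P[:,0]<740)&(abs(P[:,1]+140)<90); P=P[ok]; print(len(P),P.mean(0),P.min(0),P.max(0),cv2.minAreaRect(P.astype(np.float32)))
```

```text
covers [[464.6, -280.2, 35.5, 21.3, 89.6, 0.94], [648.6, -339.2, 74.5, 56.6, -8.2, 0.84], [659.5, -140.2, 73.6, 50.1, 0.9, 0.68]]
[[650.6, -342.3, 70.4, 52.8, -8.7, 0.58]]
[[641.2, -351.3, 83.1, 60.8, -7.9, 0.82], [650.1, -152.6, 85.2, 66.0, 0.7, 0.74], [295.7, -465.8, 50.9, 43.2, 0.0, 0.6], [337.4, -424.7, 225.2, 173.7, 88.7, 0.29]]
3821 [ 658.19573355 -140.43567779] [ 622.96999971 -229.59167499] [ 696.48638357 -114.60523448] ((659.6764526367188, -172.0533447265625), (115.0023422241211, 73.4844741821289), 89.91231536865234)
```

```bash
python3 -m inch '[[[-15,0,40,0,0,-0.015],[-30,0,75,0,0,-0.015],[-46,0,105,0,0,-0.015],[-46,0,120,0,0,-0.015],[-46,0,120,0,0,-0.015]]]'  >/dev/null && python3 -m inch '[[[0,0,10,0,0,0],[0,0,15,0,0,0],[0,0,15,0,0,0],[0,0,15,0,0,0]]]' && python3 -c "
from h import *
go(659.5,-140.2,164.5,0.9)"
```

```text
clock: 18.83
eef_pos: [661.4, -138.1, 181.9]
orientation: [-0.023, 3.139, -0.0]
contact_force: [-0.3, 0.3, 0.0]
finger_gap: 70.1
grip_force: 0.0
pos [ 661.4 -138.1  181.9] gap 70.1 F [-0.3  0.3  0. ] t 18.8 -> shift [2.0, -2.0, 17.4] turn [-0.0, 0.002, -0.001]
```

```bash
python3 -m inch '[[[2,-2,10,0,0,0],[2,-2,15,0,0,0],[2,-2,17,0,0,0],[2,-2,17,0,0,0]]]' && python3 -m inch '[[[0,0,0,0,0,0],[0,0,0,0,0,0],[0,0,0,0,0,0],[0,0,0,0,0,0],[0,0,0,0,0,0]]]' 0.45 40 && python3 -m inch '[[[0,0,-10,0,0,0],[0,0,-25,0,0,0],[0,0,-50,0,0,0],[0,0,-70,0,0,0],[0,0,-70,0,0,0]]]' && python3 -m inch '[[[5,40,0,0,0,0],[10,80,0,0,0,0],[15,120,0,0,0,0],[20,160,0,0,0,0],[23,200,0,0,0,0]]]' >/dev/null && python3 -m inch '[[[2,30,0,0,0,0],[2,36,10,0,0,0],[2,36,20,0,0,0],[2,36,30,0,0,0],[2,36,30,0,0,0]]]' && python3 -c "
from h import *
go(630,96,174,1)"
```

```text
clock: 19.17
eef_pos: [658.4, -139.4, 162.3]
orientation: [0.024, -3.14, -0.001]
contact_force: [0.7, 1.2, -0.9]
finger_gap: 69.9
grip_force: 0.0
clock: 19.58
eef_pos: [659.4, -139.7, 163.6]
orientation: [-0.024, 3.141, -0.0]
contact_force: [0.5, 0.1, 0.4]
finger_gap: 48.7
grip_force: 42.0
clock: 20.0
eef_pos: [662.6, -141.4, 240.5]
orientation: [-0.023, 3.131, -0.003]
contact_force: [1.0, -0.2, 0.1]
finger_gap: 48.8
grip_force: 41.9
clock: 20.83
eef_pos: [628.7, 92.9, 200.6]
orientation: [0.019, -3.137, 0.004]
contact_force: [-1.8, -0.8, -0.9]
finger_gap: 48.5
grip_force: 41.9
pos [628.7  92.9 200.6] gap 48.5 F [-1.8 -0.8 -0.9] t 20.8 -> shift [-1.5, 3.1, 26.6] turn [-0.003, -0.005, -0.006]
```

```bash
python3 -m inch '[[[0,1,10,0,0,-0.004],[0,1,20,0,0,-0.004],[0,1,25,0,0,-0.004],[0,1,25,0,0,-0.004],[0,1,25,0,0,-0.004]]]'
python3 - <<'E'
from h import *
m=cam("wrist"); im=snapshot("wrist"); cv2.imwrite("pics/w12.png",im[:,:,::-1]); s=manip.read_state()
print("covers",rects("wrist","cover_0",s["eef_pos"][2]+12,m,.4))
go(630,96,170,1)
E
```

```text
clock: 21.25
eef_pos: [630.3, 96.3, 177.7]
orientation: [0.029, -3.14, 0.001]
contact_force: [-0.5, -1.1, -1.2]
finger_gap: 48.4
grip_force: 41.9
covers [[629.2, 97.3, 73.3, 50.1, 0.9, 0.79]]
pos [631.   96.7 178.7] gap 48.5 F [-0.6  0.3 -0.5] t 21.4 -> shift [1.0, -0.6, 8.7] turn [0.0, 0.001, 0.001]
```

```bash
python3 -m inch '[[[0,-0.5,4,0,0,0],[0,-0.5,7,0,0,0],[0,-0.5,8,0,0,0],[0,-0.5,8,0,0,0]]]' && python3 -m inch '[[[0,0,0,0,0,0],[0,0,0,0,0,0],[0,0,0,0,0,0],[0,0,0,0,0,0],[0,0,0,0,0,0]]]' 0.95 && python3 -m inch '[[[0,0,-20,0,0,0],[0,0,-40,0,0,0],[0,0,-60,0,0,0],[0,0,-80,0,0,0],[0,0,-100,0,0,0]]]' >/dev/null && python3 -m inch '[[[30,0,-40,0,0,0],[60,0,-40,0,0,0],[90,0,-40,0,0,0],[110,0,-40,0,0,0],[110,0,-40,0,0,0]]]'>/dev/null && python3 -m inch '[[[0,0,0,0,0,0],[0,0,0,0,0,0],[0,0,0,0,0,0],[0,0,0,0,0,0]]]'
python3 - <<'E'
from h import *
m=cam("wrist"); im=snapshot("wrist"); cv2.imwrite("pics/w13.png",im[:,:,::-1])
print("covers",rects("wrist","cover_0",18,m))
go(488,102,50,1)
E
```

```text
clock: 21.68
eef_pos: [630.5, 96.5, 170.2]
orientation: [0.03, -3.141, 0.0]
contact_force: [0.2, -0.5, -1.4]
finger_gap: 48.7
grip_force: 41.9
clock: 22.1
eef_pos: [630.7, 96.4, 170.5]
orientation: [-0.03, 3.141, 0.0]
contact_force: [-0.0, 0.2, -0.4]
finger_gap: 81.1
grip_force: 0.0
clock: 23.27
eef_pos: [521.6, 94.2, 310.3]
orientation: [-0.029, 3.141, -0.002]
contact_force: [-0.6, -0.1, -0.2]
finger_gap: 81.2
grip_force: 0.0
covers [[488.7, 101.3, 68.4, 50.0, 0.5, 0.65], [456.1, -152.2, 52.5, 25.0, 89.6, 0.56]]
pos [521.3  94.1 310.2] gap 81.0 F [-0.3 -0.  -0.9] t 23.4 -> shift [33.2, 8.9, 260.1] turn [-0.001, 0.0, 0.001]
```

```bash
python3 -m inch '[[[11,3,41,0,0,0],[22,6,82,0,0,0],[33,8,120,0,0,0],[33,8,160,0,0,0],[33,8,200,0,0,0]]]' 0.82 >/dev/null && python3 -m inch '[[[0,0,40,0,0,0],[0,0,65,0,0,0],[0,0,65,0,0,0],[0,0,65,0,0,0],[0,0,65,0,0,0]]]'
python3 - <<'E'
from h import *
m=cam("wrist"); im=snapshot("wrist"); cv2.imwrite("pics/w14.png",im[:,:,::-1])
print("covers",rects("wrist","cover_0",18,m))
go(488,102,8,1)
E
```

```text
clock: 24.2
eef_pos: [489.3, 101.6, 46.6]
orientation: [-0.03, 3.139, 0.0]
contact_force: [0.2, -0.3, 0.5]
finger_gap: 70.1
grip_force: 0.0
covers [[487.5, 100.7, 71.3, 49.8, -0.7, 0.85]]
pos [489.9 102.2  47.5] gap 70.2 F [ 0.4 -0.1  0.4] t 24.3 -> shift [2.1, -0.3, 39.5] turn [0.002, 0.005, 0.002]
```

```bash
python3 -m inch '[[[1.5,-0.5,15,0,0,0],[1.5,-0.5,28,0,0,0],[1.5,-0.5,35,0,0,0],[1.5,-0.5,37.5,0,0,0],[1.5,-0.5,37.5,0,0,0]]]' && python3 -m inch '[[[0,0,0,0,0,0],[0,0,0,0,0,0],[0,0,0,0,0,0],[0,0,0,0,0,0],[0,0,0,0,0,0]]]' 0.45 40 && python3 -m inch '[[[0,0,-10,0,0,0],[0,0,-30,0,0,0],[0,0,-70,0,0,0],[0,0,-110,0,0,0],[0,0,-150,0,0,0]]]' && python3 -m inch '[[[0,-10,-41,0,0,0.02],[0,-40,-60,0,0,0.02],[0,-80,-60,0,0,0.02],[0,-120,-60,0,0,0.02],[-5,-160,-60,0,0,0.02]]]' >/dev/null && python3 -m inch '[[[0,-40,0,0,0,0],[0,-80,0,0,0,0],[0,-120,0,0,0,0],[0,-160,0,0,0,0],[0,-200,0,0,0,0]]]' >/dev/null && python3 -m inch '[[[0,-40,0,0,0,0],[0,-80,0,0,0,0],[0,-120,20,0,0,0],[0,-140,40,0,0,0],[0,-140,60,0,0,0]]]' && python3 -c "
from h import *
go(499,-400,45,0)"
```

```text
clock: 24.72
eef_pos: [485.6, 101.1, 7.5]
orientation: [0.03, -3.141, 0.0]
contact_force: [-0.1, 1.0, 0.3]
finger_gap: 70.4
grip_force: 0.0
clock: 25.13
eef_pos: [486.6, 101.2, 8.3]
orientation: [-0.03, 3.14, 0.001]
contact_force: [-0.5, 0.0, 3.4]
finger_gap: 48.5
grip_force: 41.7
clock: 25.55
eef_pos: [484.5, 100.4, 158.9]
orientation: [0.029, -3.139, 0.003]
contact_force: [0.3, 2.0, -0.0]
finger_gap: 48.8
grip_force: 41.8
clock: 26.8
eef_pos: [490.3, -406.3, 158.5]
orientation: [-0.015, -3.141, 0.01]
contact_force: [-1.4, -0.8, 0.4]
finger_gap: 48.6
grip_force: 41.9
pos [ 490.3 -406.3  158.5] gap 48.6 F [-1.4 -0.8  0.4] t 26.8 -> shift [-8.7, 7.1, 113.4] turn [-0.006, -0.001, -0.01]
```

```bash
python3 -m inch '[[[-8,0,35,0,0,0],[-8,0,70,0,0,0],[-8,0,95,0,0,0],[-8,0,95,0,0,0],[-8,0,95,0,0,0]]]'
python3 - <<'E'
from h import *
m=cam("wrist"); im=snapshot("wrist"); cv2.imwrite("pics/w15.png",im[:,:,::-1]); s=manip.read_state()
print("covers",rects("wrist","cover_0",s["eef_pos"][2]+11,m,.4))
go(499,-400,6,0)
E
```

```text
clock: 27.22
eef_pos: [500.4, -397.4, 61.6]
orientation: [-0.001, -3.138, -0.004]
contact_force: [0.5, -0.6, -0.3]
finger_gap: 48.9
grip_force: 41.9
covers [[498.8, -396.2, 70.8, 48.2, -0.4, 0.88], [409.9, -372.8, 47.0, 35.0, 0.5, 0.73]]
pos [ 502.6 -399.9   65. ] gap 48.6 F [ 0.7 -0.   0.3] t 27.3 -> shift [3.7, 0.0, 59.0] turn [-0.002, 0.002, -0.001]
```

View pics/w15.png

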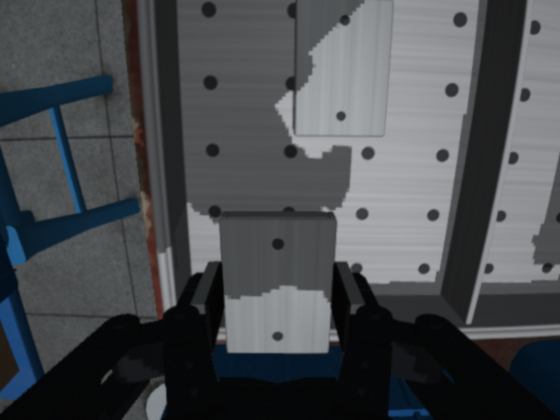

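```bash
python3 -m inch '[[[4,0,25,0,0,0],[4,0,42,0,0,0],[4,0,52,0,0,0],[4,0,55,0,0,0],[4,0,55,0,0,0]]]' && python3 -m inch '[[[0,0,0,0,0,0],[0,0,1,0,0,0],[0,0,1,0,0,0]]]' &&  python3 -m inch '[[[0,0,0,0,0,0],[0,0,0,0,0,0],[0,0,0,0,0,0]]]' 0.68 && python3 -m inch '[[[0,0,-20,0,0,0],[0,0,-55,0,0,0],[0,0,-95,0,0,0],[0,0,-135,0,0,0],[0,0,-175,0,0,0]]]'
python3 - <<'E'
from h import *
m=cam("wrist"); im=snapshot("wrist")
print("covers",rects("wrist","cover_0",16,m))
go(615,-340,320,-8)
E
```

```text
clock: 27.73
eef_pos: [497.8, -398.3, 7.5]
orientation: [-0.001, -3.141, -0.001]
contact_force: [-0.4, -0.2, -1.0]
finger_gap: 49.0
grip_force: 41.9
clock: 27.98
eef_pos: [498.4, -399.2, 7.6]
orientation: [0.001, 3.14, -0.002]
contact_force: [0.3, -0.2, -1.7]
finger_gap: 48.7
grip_force: 41.9
clock: 28.23
eef_pos: [498.1, -399.0, 7.3]
orientation: [0.001, 3.141, -0.001]
contact_force: [-0.2, 0.1, 0.3]
finger_gap: 58.2
grip_force: 0.0
clock: 28.65
eef_pos: [497.3, -398.7, 183.5]
orientation: [-0.002, -3.141, -0.0]
contact_force: [0.1, -0.3, 0.6]
finger_gap: 57.8
grip_force: 0.0
covers [[403.8, -361.9, 70.2, 50.6, 0.4, 0.97], [499.6, -397.4, 71.3, 50.2, -0.0, 0.88]]
pos [ 501.2 -403.5  190.3] gap 58.0 F [ 0.3 -0.4 -0.3] t 28.8 -> shift [-115.3, 62.5, -128.8] turn [-0.008, 0.013, 0.138]
```

Both placed. Third cover.

```bash
python3 -m inch '[[[0,0,-41,0,0,0],[0,10,-82,0,0,0.03],[-30,20,-110,0,0,0.06],[-60,40,-135,0,0,0.1],[-90,60,-135,0,0,0.138]]]' 0.82 >/dev/null && python3 -m inch '[[[-20,0,0,0,0,0],[-20,0,0,0,0,0],[-20,0,0,0,0,0],[-20,0,0,0,0,0]]]'
python3 - <<'E'
from h import *
m=cam("wrist"); im=snapshot("wrist"); cv2.imwrite("pics/w16.png",im[:,:,::-1])
print("covers",rects("wrist","cover_0",174,m,.1))
go(650,-340,182,-8)
E
```

```text
clock: 29.5
eef_pos: [606.1, -342.6, 316.2]
orientation: [-0.221, -3.132, 0.001]
contact_force: [0.4, -0.6, 0.1]
finger_gap: 69.7
grip_force: 0.0
covers [[459.6, -350.3, 32.8, 25.9, 89.1, 0.89], [648.2, -341.5, 72.3, 49.5, -8.4, 0.64]]
pos [ 605.5 -343.3  316.7] gap 70.0 F [-0.6 -0.   0.3] t 29.6 -> shift [-43.8, 9.6, 134.7] turn [-0.0, -0.001, -0.003]
```

```bash
python3 -m inch '[[[-15,8,40,0,0,0],[-30,8,75,0,0,0],[-42,8,105,0,0,0],[-42,8,125,0,0,0],[-42,8,130,0,0,0]]]'  >/dev/null && python3 -m inch '[[[0,0,3,0,0,0],[0,0,5,0,0,0],[0,0,5,0,0,0],[0,0,5,0,0,0]]]' && python3 -c "
from h import *
go(648.2,-341.5,164,-8.4)"
```

```text
clock: 30.35
eef_pos: [650.7, -340.7, 184.4]
orientation: [0.219, 3.131, -0.002]
contact_force: [0.5, 0.7, 0.7]
finger_gap: 70.0
grip_force: 0.0
pos [ 650.7 -340.7  184.4] gap 70.0 F [0.5 0.7 0.7] t 30.4 -> shift [2.4, -1.1, 20.4] turn [-0.001, 0.003, 0.007]
```

```bash
python3 -m inch '[[[1.5,-1,10,0,0,0.007],[1.5,-1,16,0,0,0.007],[1.5,-1,19.5,0,0,0.007],[1.5,-1,19.5,0,0,0.007]]]' && python3 -m inch '[[[0,0,0,0,0,0],[0,0,0,0,0,0],[0,0,0,0,0,0],[0,0,0,0,0,0],[0,0,0,0,0,0]]]' 0.45 40 && python3 -m inch '[[[0,0,-10,0,0,0],[0,0,-25,0,0,0],[0,0,-50,0,0,0],[0,0,-70,0,0,0],[0,0,-70,0,0,0]]]' && python3 -m inch '[[[0,0,0,0,0,-0.05],[0,0,0,0,0,-0.1],[0,0,0,0,0,-0.15],[0,0,0,0,0,-0.164]]]' && python3 -c "
from h import *
go(630,96,200,1)"
```

```text
clock: 30.68
eef_pos: [648.0, -339.4, 160.6]
orientation: [-0.229, -3.131, -0.002]
contact_force: [-0.0, -0.6, 0.6]
finger_gap: 70.2
grip_force: 0.0
clock: 31.1
eef_pos: [648.8, -340.2, 162.4]
orientation: [0.229, 3.133, -0.0]
contact_force: [0.6, -0.3, -0.9]
finger_gap: 48.9
grip_force: 42.4
clock: 31.52
eef_pos: [651.1, -343.1, 240.2]
orientation: [0.228, 3.123, -0.008]
contact_force: [-0.3, -1.3, 1.5]
finger_gap: 48.9
grip_force: 42.4
clock: 31.85
eef_pos: [648.8, -340.5, 233.3]
orientation: [-0.031, 3.14, -0.0]
contact_force: [-0.5, -0.6, -0.6]
finger_gap: 48.9
grip_force: 42.4
pos [ 648.8 -340.5  233.3] gap 48.9 F [-0.5 -0.6 -0.6] t 31.9 -> shift [10.3, 436.8, 33.1] turn [-0.0, 0.001, 0.002]
```

```bash
python3 -m inch '[[[2,41,0,0,0,0],[3,82,0,0,0,0],[4,123,0,0,0,0],[5,164,0,0,0,0],[5,200,0,0,0,0]]]' >/dev/null && python3 -m inch '[[[1,41,0,0,0,0],[2,82,0,0,0,0],[3,123,0,0,0,0],[4,164,0,0,0,0],[5,200,0,0,0,0]]]' >/dev/null && python3 -m inch '[[[0,30,0,0,0,0],[0,37,10,0,0,0],[0,37,20,0,0,0],[0,37,30,0,0,0],[0,37,45,0,0,0]]]' >/dev/null && python3 -m inch '[[[0,0,5,0,0,0],[0,0,9,0,0,0],[0,0,9,0,0,0],[0,0,9,0,0,0]]]'
python3 - <<'E'
from h import *
m=cam("wrist"); im=snapshot("wrist"); cv2.imwrite("pics/w17.png",im[:,:,::-1]); s=manip.read_state()
print("covers",rects("wrist","cover_0",s["eef_pos"][2]+12,m,.4))
go(630,96,170,1)
E
```

```text
clock: 33.43
eef_pos: [630.9, 95.2, 178.3]
orientation: [0.026, -3.141, 0.001]
contact_force: [-0.7, 0.2, -0.6]
finger_gap: 48.7
grip_force: 42.4
covers [[630.4, 96.3, 73.4, 50.0, 1.0, 0.89]]
pos [631.4  95.9 179. ] gap 49.0 F [-0.3  0.2 -1.2] t 33.5 -> shift [1.4, 0.1, 9.0] turn [0.0, 0.001, -0.0]
```

```bash
python3 -m inch '[[[0.5,0.3,4,0,0,0],[0.5,0.3,8,0,0,0],[0.5,0.3,9,0,0,0],[0.5,0.3,9,0,0,0]]]' && python3 -m inch '[[[0,0,0,0,0,0],[0,0,0,0,0,0],[0,0,0,0,0,0],[0,0,0,0,0,0],[0,0,0,0,0,0]]]' 0.95 && python3 -m inch '[[[0,0,-20,0,0,0],[0,0,-40,0,0,0],[0,0,-60,0,0,0],[0,0,-80,0,0,0],[0,0,-100,0,0,0]]]' >/dev/null && python3 -m inch '[[[30,0,-40,0,0,0],[60,0,-40,0,0,0],[90,0,-40,0,0,0],[110,0,-40,0,0,0],[110,0,-40,0,0,0]]]'>/dev/null && python3 -m inch '[[[0,0,0,0,0,0],[0,0,0,0,0,0],[0,0,0,0,0,0],[0,0,0,0,0,0]]]'
python3 - <<'E'
from h import *
m=cam("wrist"); im=snapshot("wrist"); cv2.imwrite("pics/w18.png",im[:,:,::-1])
print("covers",rects("wrist","cover_0",18,m))
go(488,102,50,1)
E
```

```text
clock: 33.87
eef_pos: [630.0, 97.0, 169.0]
orientation: [0.029, -3.141, -0.0]
contact_force: [0.1, 0.6, 0.2]
finger_gap: 48.8
grip_force: 42.5
clock: 34.28
eef_pos: [630.4, 96.8, 169.5]
orientation: [-0.029, 3.141, 0.0]
contact_force: [-0.8, -0.4, 0.4]
finger_gap: 81.0
grip_force: 0.0
clock: 35.45
eef_pos: [521.2, 94.6, 309.4]
orientation: [-0.028, 3.141, -0.003]
contact_force: [-0.2, 0.6, 0.5]
finger_gap: 81.0
grip_force: 0.0
covers [[488.0, 100.1, 69.0, 49.4, 0.4, 0.95], [687.7, 363.6, 98.1, 22.5, -75.4, 0.51]]
pos [521.   94.5 309.3] gap 81.3 F [0.2 0.8 0.3] t 35.5 -> shift [33.0, 8.5, 259.2] turn [-0.002, 0.0, -0.0]
```

```bash
python3 -m inch '[[[11,3,41,0,0,0],[22,6,82,0,0,0],[33,7,120,0,0,0],[33,7,160,0,0,0],[33,7,200,0,0,0]]]' 0.82 >/dev/null && python3 -m inch '[[[0,0,40,0,0,0],[0,0,65,0,0,0],[0,0,65,0,0,0],[0,0,65,0,0,0],[0,0,65,0,0,0]]]'
python3 - <<'E'
from h import *
m=cam("wrist"); im=snapshot("wrist"); cv2.imwrite("pics/w19.png",im[:,:,::-1])
print("covers",rects("wrist","cover_0",18,m))
go(488,101,8,1)
E
```

```text
clock: 36.38
eef_pos: [489.0, 101.0, 45.6]
orientation: [-0.028, 3.139, -0.0]
contact_force: [0.0, 0.3, 0.5]
finger_gap: 69.9
grip_force: 0.0
covers [[487.5, 99.7, 71.0, 49.7, 0.2, 0.64]]
pos [489.6 101.6  46.5] gap 70.2 F [ 0.7 -0.4  0.8] t 36.5 -> shift [1.8, -0.7, 38.5] turn [0.002, 0.004, 0.001]
```

```bash
python3 -m inch '[[[1.5,-1,15,0,0,0],[1.5,-1,28,0,0,0],[1.5,-1,35,0,0,0],[1.5,-1,36.5,0,0,0],[1.5,-1,36.5,0,0,0]]]' && python3 -m inch '[[[0,0,0,0,0,0],[0,0,0,0,0,0],[0,0,0,0,0,0],[0,0,0,0,0,0],[0,0,0,0,0,0]]]' 0.45 40 && python3 -m inch '[[[0,0,-10,0,0,0],[0,0,-30,0,0,0],[0,0,-70,0,0,0],[0,0,-110,0,0,0],[0,0,-150,0,0,0]]]' && python3 -m inch '[[[0,-10,-41,0,0,0.02],[0,-40,-60,0,0,0.02],[0,-80,-60,0,0,0.02],[0,-120,-60,0,0,0.02],[-5,-160,-60,0,0,0.02]]]' >/dev/null && python3 -m inch '[[[0,-40,0,0,0,0],[0,-80,0,0,0,0],[0,-120,0,0,0,0],[0,-160,0,0,0,0],[0,-200,0,0,0,0]]]' >/dev/null && python3 -m inch '[[[0,-40,0,0,0,0],[-4,-68,0,0,0,0],[-4,-68,20,0,0,0],[-4,-68,60,0,0,0],[-4,-68,95,0,0,0]]]'  >/dev/null && python3 -m inch '[[[0,0,41,0,0,0],[0,0,50,0,0,0],[0,0,50,0,0,0],[0,0,50,0,0,0]]]'
python3 - <<'E'
from h import *
m=cam("wrist"); im=snapshot("wrist"); cv2.imwrite("pics/w20.png",im[:,:,::-1]); s=manip.read_state()
print("covers",rects("wrist","cover_0",s["eef_pos"][2]+11,m,.4), rects("wrist","cover_0",16,m,.4))
go(499,-328,6,0)
E
```

```text
clock: 36.9
eef_pos: [486.3, 100.5, 8.6]
orientation: [-0.029, 3.14, 0.001]
contact_force: [0.2, 0.1, -0.3]
finger_gap: 70.3
grip_force: 0.0
clock: 37.32
eef_pos: [486.8, 100.4, 8.8]
orientation: [-0.028, 3.14, 0.001]
contact_force: [-0.6, 0.6, 6.2]
finger_gap: 48.8
grip_force: 41.9
clock: 37.73
eef_pos: [484.2, 99.3, 158.8]
orientation: [0.027, -3.138, 0.003]
contact_force: [0.5, 0.7, -0.1]
finger_gap: 48.7
grip_force: 41.8
clock: 39.32
eef_pos: [497.1, -328.1, 73.7]
orientation: [-0.003, -3.141, 0.001]
contact_force: [-0.2, -0.1, -0.7]
finger_gap: 48.3
grip_force: 42.0
covers [[408.9, -349.1, 45.4, 32.9, -0.4, 0.89], [405.3, -387.5, 45.2, 35.2, -2.7, 0.76], [495.4, -326.8, 71.6, 48.8, -0.1, 0.7]] [[404.2, -361.1, 69.8, 50.6, -0.4, 0.89], [398.6, -420.2, 69.6, 54.1, -2.7, 0.76], [537.3, -326.8, 110.2, 75.1, -0.1, 0.7]]
pos [ 499.  -329.2   75.9] gap 48.9 F [-0.   0.4 -0. ] t 39.5 -> shift [0.3, 1.4, 69.9] turn [-0.003, 0.005, -0.002]
```

View pics/w20.png

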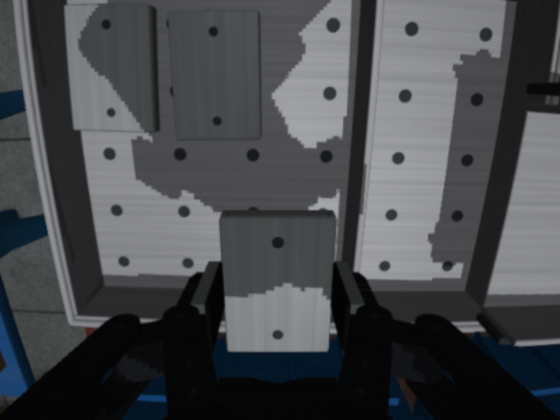

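```bash
python3 -m inch '[[[0,-12,30,0,0,0],[0,-12,50,0,0,0],[0,-12,60,0,0,0],[0,-12,66,0,0,0],[0,-12,67,0,0,0]]]' && python3 -m inch '[[[0,0,0,0,0,0],[0,0,1,0,0,0],[0,0,1,0,0,0]]]' &&  python3 -m inch '[[[0,0,0,0,0,0],[0,0,0,0,0,0],[0,0,0,0,0,0]]]' 0.72 && python3 -m inch '[[[0,0,-20,0,0,0],[0,0,-55,0,0,0],[0,0,-95,0,0,0],[0,0,-135,0,0,0],[0,0,-175,0,0,0]]]' >/dev/null && python3 -m inch '[[[0,0,-20,0,0,0],[0,0,-40,0,0,0],[0,0,-40,0,0,0],[0,0,-40,0,0,0]]]'
python3 - <<'E'
from h import *
m=cam("wrist"); im=snapshot("wrist"); cv2.imwrite("pics/w21.png",im[:,:,::-1])
print("covers",rects("wrist","cover_0",16,m))
for l,z in [("tilt_hinge",65),("tilt_bar",89)]:
    for d in tip_of("wrist",l)[:1]: print(l,d["position"],round(d["p"],2),onz(m,d["position"],z).round(1))
go(470,-80,260,0)
E
```

```text
clock: 39.88
eef_pos: [497.9, -340.0, 6.7]
orientation: [0.002, 3.14, -0.001]
contact_force: [0.8, -0.8, -0.1]
finger_gap: 48.6
grip_force: 42.7
clock: 40.13
eef_pos: [498.3, -340.3, 6.6]
orientation: [0.002, 3.139, -0.001]
contact_force: [-1.0, 1.4, 5.0]
finger_gap: 48.5
grip_force: 43.3
clock: 40.38
eef_pos: [497.3, -339.7, 5.0]
orientation: [0.003, 3.141, -0.0]
contact_force: [-0.7, 0.9, 0.1]
finger_gap: 61.5
grip_force: 0.0
clock: 41.13
eef_pos: [497.6, -340.1, 220.8]
orientation: [0.003, 3.139, -0.001]
contact_force: [-0.2, -1.2, -0.4]
finger_gap: 61.2
grip_force: 0.0
covers [[499.3, -338.7, 69.9, 49.7, -0.0, 0.9], [398.4, -421.2, 70.3, 51.3, -2.4, 0.65], [405.3, -361.1, 72.2, 51.4, 0.1, 0.59]]
tilt_hinge [435.1, 163.3] 0.9 [[ 471.5 -196.5   65. ]]
tilt_bar [437.6, 163.6] 0.6 [[ 467.4 -205.7   89. ]]
pos [ 496.2 -338.8  217.9] gap 61.4 F [-0.7  0.1 -0.2] t 41.3 -> shift [26.7, 258.8, -41.6] turn [0.002, -0.003, -0.002]
```

```bash
python3 -m inch '[[[10,41,-10,0,0,0],[20,82,-20,0,0,0],[30,123,-40,0,0,0],[40,164,-60,0,0,0],[50,205,-70,0,0,0]]]' 0.45 >/dev/null && python3 -m inch '[[[0,40,0,0,0,0],[0,55,0,0,0,0],[0,55,0,0,0,0],[0,55,0,0,0,0]]]'
python3 - <<'E'
from h import *
m=cam("wrist"); im=snapshot("wrist"); cv2.imwrite("pics/w22.png",im[:,:,::-1])
for l,z in [("tilt_hinge",65),("tilt_bar",89)]:
    for d in tip_of("wrist",l)[:1]: print(l,d["position"],round(d["p"],2),onz(m,d["position"],z).round(1))
go(470,-50,280,0)
E
```

```text
clock: 42.08
eef_pos: [454.6, -111.0, 279.9]
orientation: [0.003, -3.138, -0.002]
contact_force: [0.2, -1.1, 0.4]
finger_gap: 38.7
grip_force: 0.0
tilt_hinge [197.8, 192.1] 0.59 [[ 470.6 -196.4   65. ]]
tilt_bar [341.1, 203.2] 0.91 [[475.7 -43.6  89. ]]
pos [ 454.7 -114.2  280.2] gap 38.3 F [-0.7 -1.3  0.4] t 42.2 -> shift [-15.0, 64.2, 0.2] turn [-0.0, -0.003, -0.005]
```

View pics/w22.png

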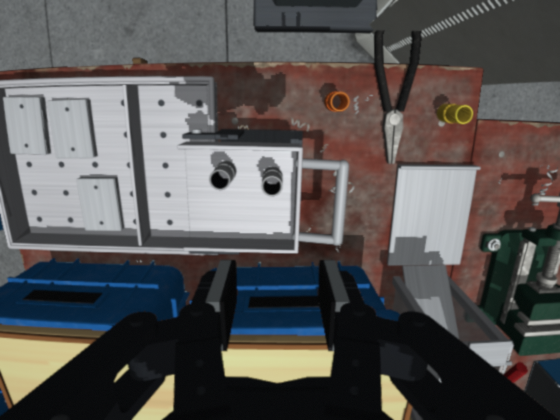

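```bash
python3 -m inch '[[[-5,20,20,0,0,0.03],[-11,40,55,0,0,0.03],[-20,70,95,0,0,0.03],[-20,70,130,0,0,0.03],[-20,70,148,0,0,0.03]]]' 0.45 >/dev/null && python3 -m inch '[[[0,0,0,0,0,0],[0,0,0,0,0,0],[0,0,0,0,0,0]]]'
python3 - <<'E'
from h import *
m=cam("wrist"); im=snapshot("wrist"); cv2.imwrite("pics/w23.png",im[:,:,::-1])
for d in tip_of("wrist","tilt_bar")[:2]: print(d["position"],round(d["p"],2),onz(m,d["position"],89).round(1))
g=cv2.cvtColor(im,cv2.COLOR_RGB2GRAY)
for r in range(150,250,20): print(r,g[r,230:330:4].tolist())
go(475,-43.6,73,-1.9)
E
```

```text
clock: 42.9
eef_pos: [476.3, -44.2, 134.1]
orientation: [0.055, 3.141, 0.0]
contact_force: [0.4, -0.3, 0.6]
finger_gap: 38.4
grip_force: 0.0
[275.8, 238.7] 0.69 [[476.  -43.9  89. ]]
150 [34, 53, 55, 58, 57, 55, 50, 54, 71, 51, 48, 47, 47, 46, 45, 44, 44, 46, 44, 48, 81, 81, 78, 76, 77]
170 [104, 104, 104, 104, 104, 103, 103, 103, 103, 97, 105, 104, 97, 77, 110, 88, 99, 103, 102, 97, 93, 93, 91, 92, 89]
190 [76, 78, 89, 93, 90, 85, 44, 44, 44, 87, 104, 104, 98, 78, 72, 83, 170, 84, 89, 80, 77, 85, 85, 87, 90]
210 [77, 55, 74, 71, 66, 63, 36, 30, 32, 84, 104, 103, 99, 79, 135, 76, 66, 80, 91, 108, 111, 101, 104, 100, 105]
230 [76, 68, 72, 63, 57, 58, 65, 64, 55, 122, 175, 205, 184, 140, 84, 87, 87, 96, 97, 92, 81, 90, 99, 96, 97]
pos [476.9 -43.2 134.9] gap 38.4 F [-0.1  0.   0.7] t 43.0 -> shift [2.1, -0.6, 61.8] turn [0.002, 0.002, -0.001]
```

View pics/w23.png

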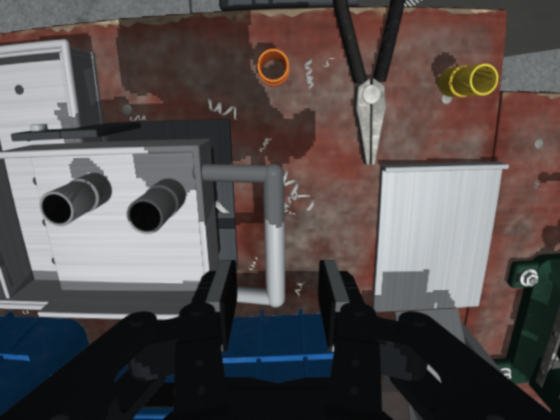

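```bash
python3 -m inch '[[[1,-0.5,20,0,0,0],[1,-0.5,40,0,0,0],[1,-0.5,55,0,0,0],[1,-0.5,60,0,0,0],[1,-0.5,60,0,0,0]]]' && python3 -m inch '[[[0,0,0,0,0,0],[0,0,0,0,0,0],[0,0,0,0,0,0],[0,0,0,0,0,0],[0,0,0,0,0,0]]]' 0.05 50 && python3 -m inch '[[[0,0,0,0,0,0],[0,0,0,0,0,0]]]'
```

```text
clock: 43.42
eef_pos: [474.1, -42.6, 73.2]
orientation: [-0.05, -3.14, -0.003]
contact_force: [-0.2, 0.2, 0.5]
finger_gap: 38.5
grip_force: 0.0
clock: 43.83
eef_pos: [475.2, -46.0, 74.5]
orientation: [0.051, 3.139, -0.004]
contact_force: [-1.3, -5.5, 1.0]
finger_gap: 10.2
grip_force: 48.7
clock: 44.0
eef_pos: [475.3, -45.9, 74.5]
orientation: [0.052, 3.139, -0.004]
contact_force: [-0.7, -6.2, 1.7]
finger_gap: 10.5
grip_force: 48.7
```

```bash
python3 -m inch '[[[0,-2.5,-7.5,0,0,0],[0,-5,-15,0,0,0],[0,-7,-22,0,0,0],[0,-9.5,-29.5,0,0,0],[0,-12.5,-36.5,0,0,0]]]' && python3 -m inch '[[[0,-3,-7,0,0,0],[0,-7,-13.5,0,0,0],[0,-10.5,-20,0,0,0],[0,-15,-26.5,0,0,0],[0,-19.5,-32.5,0,0,0]]]'
```

```text
clock: 44.42
eef_pos: [474.9, -55.8, 110.4]
orientation: [0.05, 3.139, 0.0]
contact_force: [4.8, -2.2, -8.0]
finger_gap: 10.0
grip_force: 48.6
clock: 44.83
eef_pos: [474.6, -73.4, 142.8]
orientation: [0.048, 3.139, 0.005]
contact_force: [4.7, 1.0, -9.1]
finger_gap: 10.4
grip_force: 48.7
```

```bash
python3 -m inch '[[[0,-5,-6,0,0,0],[0,-10,-11.5,0,0,0],[0,-15.5,-17,0,0,0],[0,-21,-22,0,0,0],[0,-27,-27,0,0,0]]]' && python3 -m inch '[[[0,-6,-4.5,0,0,0],[0,-12.5,-8.5,0,0,0],[0,-19,-12.5,0,0,0],[0,-25.5,-16,0,0,0],[0,-32.5,-19.5,0,0,0]]]' && python3 -m inch '[[[0,-7,-3,0,0,0],[0,-14,-5.5,0,0,0],[0,-14,-5.5,0,0,0],[0,-14,-5.5,0,0,0],[0,-14,-5.5,0,0,0]]]'
python3 - <<'E'
from h import *
for c in ("scene","top"):
    m=cam(c); im=snapshot(c); cv2.imwrite(f"pics/tilt_{c}.png",im[:,:,::-1])
    for d in tip_of(c,"sleeve_0")[:5]: print(c,np.round(d["position"]),round(d["p"],2),onz(m,d["position"],15).round(1))
    for d in tip_of(c,"tilt_bar")[:1]: print(c,"bar",d["position"],round(d["p"],2))
E
```

```text
clock: 45.25
eef_pos: [474.0, -97.4, 169.8]
orientation: [0.046, 3.14, 0.013]
contact_force: [2.8, 6.1, -2.1]
finger_gap: 10.0
grip_force: 48.6
clock: 45.67
eef_pos: [473.4, -126.0, 190.1]
orientation: [-0.043, -3.14, -0.025]
contact_force: [0.0, 12.3, 11.4]
finger_gap: 9.6
grip_force: 49.4
clock: 46.08
eef_pos: [473.2, -140.9, 197.3]
orientation: [-0.044, -3.14, -0.026]
contact_force: [-3.4, 12.1, 19.7]
finger_gap: 9.9
grip_force: 49.5
scene [263. 304.] 0.66 [[ 371.9 -202.4   15. ]]
scene [207. 242.] 0.53 [[385.6  84.8  15. ]]
scene [229. 276.] 0.53 [[359.3 -77.3  15. ]]
scene [311. 298.] 0.45 [[ 471.6 -245.8   15. ]]
scene bar [287.7, 204.0] 0.6
top [372. 246.] 0.61 [[ 453.  -280.6   15. ]]
top [253. 271.] 0.5 [[381.8  88.2  15. ]]
top [346. 271.] 0.37 [[ 375.5 -198.2   15. ]]
top [298. 270.] 0.35 [[380.7 -48.9  15. ]]
top bar [167.4, 169.3] 0.46
```

Run:
```python
from h import *
ms=cam("scene"); mt=cam("top")
print(tri([(ms,(311,298)),(mt,(372,246))]),tri([(ms,(263,304)),(mt,(346,271))]))
snapshot("scene"); snapshot("top")
for c,m in(("scene",ms),("top",mt)):
    for d in regions_of(c,"sleeve_0"): print(c,np.round(d["rect"],0),round(d["p"],2),d["pixels"].sum())
    print([ (np.round(d["position"],1),round(d["p"],2)) for d in tip_of(c,"sleeve_0")])
for nm,p in [("corner",[[358,-276,4],[358,-186,4],[547,-276,4],[547,-186,4]])]: print(proj(ms,p).round(),proj(mt,p).round())
s=manip.read_state(); print(s["clock"])
```

```text
(array([ 447.83362531, -274.15332352,   47.0923989 ]), np.float64(2.7659212257906227)) (array([ 375.28210143, -198.20457921,   10.4442769 ]), np.float64(1.0363735924928759))
scene [307. 303.  16.  13.] 0.74 177
scene [229. 268.   6.  18.] 0.7 151
scene [270. 307.  16.  18.] 0.64 100
scene [203. 237.   9.  18.] 0.41 157
[(array([310.4, 301. ]), 0.63), (array([288.4, 205.2]), 0.58), (array([262.4, 300.4]), 0.56), (array([230.8, 274.8]), 0.52), (array([206.1, 243.1]), 0.42)]
top [367. 247.  10.   5.] 0.51 60
top [357. 273.  10.   7.] 0.41 42
[(array([156.8, 230.8]), 0.62), (array([349.4, 269.8]), 0.55), (array([252.7, 269.9]), 0.46), (array([371.2, 245.3]), 0.4), (array([297.3, 272.6]), 0.38)]
[[278. 331.]
 [254. 306.]
 [344. 296.]
 [318. 276.]] [[371. 276.]
 [342. 277.]
 [368. 216.]
 [340. 217.]]
46.6833
```

Run:
```python
from h import *
ms=cam("scene"); mt=cam("top")
print(tri([(ms,(307,303)),(mt,(367,247))]),tri([(ms,(270,307)),(mt,(357,273))]))
print(tri([(ms,(310.5,300)),(mt,(371.5,245.5))]))
m=cam("wrist"); im=snapshot("wrist"); cv2.imwrite("pics/w24.png",im[:,:,::-1])
for d in regions_of("wrist","sleeve_0"): print("w",np.round(d["rect"]),round(d["p"],2),onz(m,d["rect"][:2],15).round())
for d in tip_of("wrist","sleeve_0"): print("wt",np.round(d["position"]),round(d["p"],2),onz(m,d["position"],15).round(),onz(m,d["position"],45).round())
# pixel-level masks ends
d=[d for d in regions_of("top","sleeve_0") if abs(d["rect"][0]-367)<6]
if d: print(onz(mt,np.argwhere(d[0]["pixels"])[:,::-1],20)[:,:2].round().min(0),onz(mt,np.argwhere(d[0]["pixels"])[:,::-1],20)[:,:2].round().max(0))
```

```text
(array([ 447.07305402, -263.1810415 ,   25.03786231]), np.float64(1.8800520264475018)) (array([ 369.46996359, -229.87723678,   28.8347307 ]), np.float64(1.0423255217464262))
(array([ 449.04882944, -273.35632463,   40.42769631]), np.float64(4.182906437487413))
w [524.  89.  50.  24.] 0.9 [[384. 105.  15.]]
w [185.  82.  55.  39.] 0.71 [[ 374. -218.   15.]]
w [381.  76.  34.  26.] 0.67 [[373. -39.  15.]]
w [151. 168.  55.  29.] 0.65 [[ 452. -259.   15.]]
wt [508.  89.] 0.97 [[384.  88.  15.]] [[385.  67.  45.]]
wt [124. 169.] 0.77 [[ 452. -286.   15.]] [[ 447. -273.   45.]]
wt [376.  82.] 0.76 [[378. -44.  15.]] [[380. -52.  45.]]
[ 442. -281.] [ 461. -252.]
```

```bash
python3 -m inch '[[[0,7,2.5,0,0,0],[0,14,5.5,0,0,0],[0,21,9,0,0,0],[0,27.5,12.5,0,0,0],[0,34,16.5,0,0,0]]]' && python3 -m inch '[[[0,6.5,4,0,0,0],[0,12.5,8.5,0,0,0],[0,18.5,13.5,0,0,0],[0,24,18.5,0,0,0],[0,29.5,24,0,0,0]]]' && python3 -m inch '[[[0,5.5,5,0,0,0],[0,10.5,10.5,0,0,0],[0,15,16.5,0,0,0],[0,19,22.5,0,0,0],[0,23.5,29,0,0,0]]]'
```

```text
clock: 47.3
eef_pos: [474.0, -111.8, 180.8]
orientation: [-0.046, -3.141, -0.011]
contact_force: [-3.9, 3.7, 15.4]
finger_gap: 9.9
grip_force: 52.2
clock: 47.72
eef_pos: [474.6, -83.9, 155.6]
orientation: [0.047, 3.14, 0.005]
contact_force: [0.3, -2.2, 3.8]
finger_gap: 9.8
grip_force: 52.6
clock: 48.13
eef_pos: [475.0, -62.7, 124.7]
orientation: [0.051, 3.139, -0.002]
contact_force: [3.3, -6.0, 3.4]
finger_gap: 9.9
grip_force: 54.1
```

```bash
python3 -m inch '[[[0,3.5,7,0,0,0],[0,7,14,0,0,0],[0,9.5,21,0,0,0],[0,12,28,0,0,0],[0,14,35,0,0,0]]]' && python3 -m inch '[[[0,2,7.5,0,0,0],[0,3,13,0,0,0],[0,3,16,0,0,0],[0,3,16,0,0,0],[0,3,16,0,0,0]]]'
```

```text
clock: 48.55
eef_pos: [475.3, -48.3, 89.3]
orientation: [0.051, 3.14, -0.002]
contact_force: [2.5, -5.0, 4.0]
finger_gap: 9.9
grip_force: 52.0
clock: 48.97
eef_pos: [475.5, -45.8, 76.9]
orientation: [-0.054, -3.14, -0.007]
contact_force: [-8.8, -4.6, 36.6]
finger_gap: 9.6
grip_force: 55.9
```

```bash
python3 -m inch '[[[0,0,-1,0,0,0],[0,0,-2,0,0,0]]]' && python3 -m inch '[[[0,0,0,0,0,0],[0,0,0,0,0,0],[0,0,0,0,0,0],[0,0,0,0,0,0]]]' 0.45 && python3 -m inch '[[[0,0,-25,0,0,0],[0,0,-60,0,0,0],[0,0,-100,0,0,0],[0,0,-140,0,0,0],[0,0,-180,0,0,0]]]' >/dev/null && python3 -m inch '[[[5,-40,-40,0,0,0],[10,-80,-60,0,0,0],[20,-120,-60,0,0,0],[30,-160,-60,0,0,0],[40,-190,-60,0,0,0]]]' >/dev/null && python3 -m inch '[[[0,0,0,0,0,0],[0,0,0,0,0,0],[0,0,0,0,0,0]]]'
python3 - <<'E'
from h import *
ms=cam("scene"); mt=cam("top"); m=cam("wrist"); im=snapshot("wrist"); cv2.imwrite("pics/w25.png",im[:,:,::-1])
for c,mm in(("wrist",m),("top",mt),("scene",ms)):
    if c!="wrist": snapshot(c)
    for d in regions_of(c,"sleeve_0"): print(c,"reg",np.round(d["rect"],0),round(d["p"],2),onz(mm,d["rect"][:2],15)[0].round(), rects)  if 0 else print(c,"reg",np.round(d["rect"],0),round(d["p"],2),onz(mm,d["rect"][:2],15)[0].round())
    for d in tip_of(c,"sleeve_0"): print(c,"tip",np.round(d["position"],0),round(d["p"],2),onz(mm,d["position"],15)[0].round())
print(rects("wrist","cover_0",16,m))
for d in tip_of("wrist","tilt_bar")[:1]: print("bar",onz(m,d["position"],89).round(1),d["p"])
for d in tip_of("wrist","sleeve_bay")[:1]: print("sbay",onz(m,d["position"],4).round(1),d["p"])
E
```

```text
clock: 49.13
eef_pos: [475.4, -45.8, 77.3]
orientation: [0.054, 3.14, 0.003]
contact_force: [0.2, -6.0, 9.9]
finger_gap: 9.8
grip_force: 53.0
clock: 49.47
eef_pos: [472.2, -42.7, 74.1]
orientation: [-0.049, -3.136, -0.004]
contact_force: [-0.4, -0.9, -0.1]
finger_gap: 38.6
grip_force: 0.0
clock: 50.55
eef_pos: [429.4, -227.3, 314.4]
orientation: [-0.049, -3.138, -0.005]
contact_force: [0.1, 0.9, 0.3]
finger_gap: 38.6
grip_force: 0.0
wrist reg [254. 181.  35.  24.] 0.8 [ 452. -257.   15.]
wrist reg [420. 118.  29.  17.] 0.78 [375. -39.  15.]
wrist reg [283. 122.  38.  28.] 0.74 [ 376. -216.   15.]
wrist reg [522. 126.  35.  19.] 0.64 [385. 105.  15.]
wrist tip [239. 183.] 0.95 [ 453. -277.   15.]
wrist tip [510. 123.] 0.82 [382.  86.  15.]
wrist tip [414. 115.] 0.8 [371. -48.  15.]
wrist tip [298. 124.] 0.73 [ 379. -197.   15.]
top tip [347. 271.] 0.69 [ 377. -201.   15.]
top tip [296. 272.] 0.54 [376. -45.  15.]
top tip [250. 270.] 0.47 [384.  99.  15.]
scene reg [228. 266.   8.  19.] 0.69 [377. -43.  15.]
scene reg [306. 301.  18.  13.] 0.57 [ 456. -249.   15.]
scene reg [206. 239.  11.  19.] 0.51 [388.  97.  15.]
scene reg [269. 307.  16.  19.] 0.5 [ 376. -217.   15.]
scene tip [230. 272.] 0.69 [368. -65.  15.]
scene tip [309. 302.] 0.62 [ 459. -256.   15.]
scene tip [206. 245.] 0.6 [376.  71.  15.]
scene tip [264. 302.] 0.59 [ 379. -197.   15.]
[[499.6, -338.1, 73.9, 53.0, -0.2, 0.84], [398.3, -419.8, 69.7, 54.0, -2.3, 0.83], [403.9, -360.5, 70.6, 54.5, -0.1, 0.69]]
bar [[473.6 -49.   89. ]] 0.84
sbay [[ 453.8 -231.7    4. ]] 0.65
```

```bash
python3 -c "
from plant import manip
print(manip.job_done())"
```

```text
the job is handed in; nothing more can be done
None
```

I handed the job in at about 51 s: all three covers went over the chute and lie open side down in the wider bay, both sleeves are in the narrower bay (one leaning against the cross wall, about 7 mm inside the limit by my reckoning), and the tilting tray is back down level. I have no verdict from the judge.

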